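Load the soap display rack and pose it for the camera

ROBOT

A 6-joint arm with a two-finger parallel gripper is mounted at the origin on the work surface. World frame = base frame: x ahead of the robot, y to its left, z up, the work surface at z = 0. Lengths are in m, angles in rad, forces in N, time in s.
With the tool pointing down it reaches from about 0.375 to 0.9 m from the base axis. Payload 3.1 kg.
Tool frame: the origin (TCP) lies midway between the tips of the shut fingers; the grasp point (between the pads) lies 19 mm behind it (manip.pinch_z is the distance from the TCP to the grasp point, in m); z points along the fingers, y is the line along which they close (so a half turn about z gives the same grasp; the last joint's range is limited). The gripper opens to 85 mm and grips with 20 to 120 N. Pads are 22 mm wide; open, the fingers measure 114 mm over their backs; the gripper's body (76 mm by 85 mm) begins 54 mm behind the grasp point. The pads swing forward as they close: fully open they stand 13 mm farther back than shut.
Start: joints at [-1.492, 0.527, 1.433, -0, 1.181, -0.178], TCP at [0.159, -0.604, 0.206] pointing down, gripper open.
Joint ranges: [-3.08, 3.08], [-0.75, 2.2], [0.22, 2.44], [-1.43, 4.57], [0, 2.65], [-2.85, 2.85]. Speed limits (rad/s): [2.79, 2.79, 3.14, 3.14, 3.14, 3.14].

INTERFACE

Orientations are given as a unit quaternion [x, y, z, w].
In Python, from station import manip, viewer, ticket gives the robot as it stands.
- The arm moves only by the shell command python3 -m creep 'ROWS' [FORCE]. ROWS is JSON, a list of rows, each an object with "slide": the shift along the tool's x, y, z in cm, a list of three; "angular": the turn, a rotation vector about the tool's x, y, z in rad, a list of three; "claw": the opening, from -1 (shut) to 1 (fully open). A call has 1 to 10 rows; each row shifts and turns the commanded pose from where the row before left it, along the tool's axes as they then stand; what a row does not reach is not made up. A row lasts 1/12 s, in which the tool goes at most 41.7 mm and 7.16 degrees, less where a joint would pass 70% of its speed; a pose out of reach is approached as far as the arm can. A call with a gripper value outside its range is refused whole. The fingers move at their own pace and stop on an object; FORCE is the grip in N (left out, the last holds). Time passes only in rows, so rows that do not move let the fingers close. It gives the time, the measured TCP pose, the force, the opening and the grip force at its end, in the units of the state.
- manip.sense(): the state, without advancing time (a new reading comes with each control period).
- viewer.snapshot(name): name is "scene" or "top" or "wrist"; returns the picture (400x640x3 uint8, blue, green, red); there is no depth.
- viewer.calibration(name): a dict with "fov_y" (degrees; the focal length in pixels is half the picture's height over the tangent of half this angle, whatever the lens; pixels are square), "cx", "cy" (the principal point, pixels), "T" (4x4, takes a point from camera to world coordinates); the wrist camera has in their place "tool_from_camera" (4x4, takes a point from camera to tool coordinates, whose origin is the TCP and whose axes are the flange's). Camera axes: x right, y up, looking along -z (the intrinsics and any distortion apply to the point x, -y, -z); pixel columns grow to the right and rows downward; lengths in m; the calibration is good to about 2 mm. The wrist camera is an equidistant fisheye: a pixel r from the principal point sees the ray r / f radians off the axis. A picture is of the moment at which its call begins: read the wrist's pose just before it. calibration takes no time and is no camera call.
- ticket.sign_off(): hands the job in; it is judged then, once.
The state is a dict: "t": time; "q": joint angles; "qd": joint speeds; "tau": joint torques, N m; "tcp_pos": TCP position; "tool_rot": TCP orientation; "force": force on the tool from outside, world axes, zero at the start; "ft_torque": the same for the moment, N m; "finger_gap": opening from 0.0 (shut) to 1.0 (fully open); "gripper_force": force on a finger pad.
Only numpy, scipy, OpenCV 4.12 (cv2) and the standard library are available. Lean on these libraries where they do the work, as an engineer would, in place of code of your own. Each camera call takes 0.05 s, during which the arm holds its last target. There are 200 camera calls.

TASK

Get the soap rack ready for its product photo: first lay the rack down flat, then slide every soap bar on the table fully home into a channel of its own, right up against the channel's closed end. When all are in, lean the rack up to 35 degrees and swivel it so that it faces the camera lens squarely (hinge side towards the lens), then let go; leave the jar, bottle, lid and marker where they are.

Things in the scene. Friction and masses are not known exactly. Their poses are not given: they have to be found in the camera images.
- bar0: a cream-coloured solid soap bar, a square stick 120 mm long, 30 x 30 mm across, about 0.11 kg; origin at its centre, x along its length; all four long faces and both ends are alike. Lies on the table at the start, or is absent (then None)
- bar1: a cream-coloured solid soap bar, a square stick 120 mm long, 30 x 30 mm across, about 0.11 kg; origin at its centre, x along its length; all four long faces and both ends are alike. Lies on the table at the start, or is absent (then None)
- bar2: a cream-coloured solid soap bar, a square stick 120 mm long, 30 x 30 mm across, about 0.11 kg; origin at its centre, x along its length; all four long faces and both ends are alike. Lies on the table at the start, or is absent (then None)
- bar3: a cream-coloured solid soap bar, a square stick 120 mm long, 30 x 30 mm across, about 0.11 kg; origin at its centre, x along its length; all four long faces and both ends are alike. Lies on the table at the start, or is absent (then None)
- turntable (a joint): swivel of the display rack's turntable about the vertical, rad, positive counter-clockwise from above, range -1.3 to 1.3; at 0 the rack's x axis is that of the fixed base (which itself stands turned by up to 0.2 rad). Stiff: turning takes about 5 N at the handle; it stays where left
- rack (a joint): tilt of the rack, rad: 0 is lying flat (level, the lower stop), growing as the open end rises; range 0 to 1.0. Stiff: 8 to 18 N at the handle; it stays where left
- swivel_axis (a point): point on the vertical swivel axis, 34 mm above the table (hinge height), turning with the swivel; its x axis is level and points the way the rack faces (from open end to hinge). The hinge is 60 mm from here along x. Below are a fixed disc of radius 88 mm, 14 mm high, and a turning disc of radius 66 mm up to 26 mm
- rack_frame (a point): frame of the brown wooden rack, 172 mm wide, turning and tilting with it: origin mid hinge line, 34 mm above the table; x along the channels from open end to hinge, y along the hinge (left), z out of the rack's face; tilting is a rotation about +y. Channels' open ends at x = -0.118, closed ends at x = -0.002. A bar fully home: centre at x = -0.062, z = 0.021, 4 mm sticking out
- channel0 (a point): floor of the rightmost channel, mid-width at its open end: (-0.118, -0.0615, 0.006) in the rack's frame, axes as there. The four channels are parallel, 33 mm wide, with walls 8 mm thick, rounded at the open end, 32.5 mm high, topped by lips 4 mm thick that overhang each side by 5 mm from 17 mm inside the open end on (32.5 mm clear under them)
- channel1 (a point): the same point of the second channel from the right, y = -0.0205 in the rack's frame
- channel2 (a point): the same point of the third channel from the right, y = +0.0205 in the rack's frame
- channel3 (a point): the same point of the leftmost channel, y = +0.0615 in the rack's frame, next to the handle
- rack_handle (a point): grip point on the steel handle, a round rod 14 mm in diameter that sticks out of the rack's left side along the rack's y, from y = 0.086 to 0.168; this point is at (-0.085, 0.138, 0.014) in the rack's frame. Pinched from above, it can turn between the fingers while the rack is tilted
- lens (a point): centre of the front glass of the black camera on its small tripod (fixed), about 0.16 m beyond the swivel axis and 166 mm above the table; only its place matters, not the way the camera points
- jar_full: a round filled jar with a black lid, radius 36 mm, 85 mm high; origin at the centre of its underside; not part of the job, leave it where it is
- bottle_amber: an amber bottle, radius 26 mm, 130 mm high; origin at the centre of its underside; not part of the job, leave it where it is
- jar_lid: a loose black jar lid, radius 36 mm, 14 mm high; origin at the centre of its underside; not part of the job, leave it where it is
- marker: a black marker pen, 130 x 15 x 15 mm, lying along x; origin at the centre of its underside; not part of the job, leave it where it is
Mind the look-alikes: they are no part of the job. Leave any purple or turquoise look-alike of the bar3 alone.

How it is judged:
By the outcome, as a careful person would: the job done as asked, in the order asked, and still so for the second after the job is handed in, with the robot touching nothing.
Of bar0, bar1, bar2, bar3 only 3 to 4 are there at a start; the rules pass over those that are not, and their reading is None.
At some moment in a run one of bar0, bar1, bar2, bar3 may be knocked a few centimetres aside while the robot is not near it.
Once in a run the grip may slacken for a moment while it holds something.
It also fails if it takes over 210 s, if anything falls off the work surface, if the arm or the gripper's body presses on something with over 40 N, if the wrist force passes 120 N, or if a joint passes its speed limit or range.

## Working session

There is one attempt and no reset: what is moved stays moved. The work goes in short steps, Python scripts to look and compute and a shell command to move; the robot and the scene stay as the last step left them, time stands still between calls to the robot, and variables do not carry over. Pictures are saved under pics/ and viewed, at most 14 in all, crops included, and the job is handed in when it is done.

```bash
ls; mkdir -p pics
python3 - <<'E'
from station import manip, viewer
import cv2
print(manip.sense(), manip.pinch_z)
for n in ("scene","top","wrist"):
    c=viewer.calibration(n); print(n,c)
    cv2.imwrite(f"pics/{n}0.png",viewer.snapshot(n))
E
```

```text
pics
{'t': 0.0, 'q': array([-1.49249849e+00,  5.28464117e-01,  1.43390615e+00, -1.02025136e-05,
        1.18138254e+00, -1.78492865e-01]), 'qd': array([-3.88083587e-04, -1.84697743e-03,  2.24384139e-05, -1.38824359e-03,
        1.09802587e-04,  3.61551683e-04]), 'tau': array([-1.60949689e-04, -4.42352414e+01, -1.78027582e+01, -2.64479659e-04,
        8.30699166e-03,  1.05970241e-06]), 'tcp_pos': array([ 0.15870503, -0.60372191,  0.20543371]), 'tool_rot': array([ 9.91767807e-01,  1.28044718e-01,  4.93749849e-05, -1.07895343e-03]), 'force': array([-0.22882035, -0.59035206,  1.01456344]), 'ft_torque': array([ 0.02446313,  0.00517109, -0.00103164]), 'gripper_force': 0.0, 'finger_gap': 1.0023190685967465} 0.0187
scene {'fov_y': 53.74088636784666, 'cx': 321.0786035412536, 'cy': 206.69533401867253, 'T': array([[ 0.71990332, -0.58762011,  0.36938031,  1.02167779],
       [ 0.69404011,  0.61474416, -0.37469715, -0.50151087],
       [-0.0068948 ,  0.52611047,  0.85038829,  1.18213743],
       [ 0.        ,  0.        ,  0.        ,  1.        ]])}
top {'fov_y': 50.208164710529076, 'cx': 317.69343711450904, 'cy': 198.61502694811463, 'T': array([[-0.01815119,  0.9942407 , -0.1056218 ,  0.3981798 ],
       [-0.99972434, -0.0196211 , -0.01289425, -0.03444176],
       [-0.0148924 ,  0.10535863,  0.99432277,  1.28994287],
       [ 0.        ,  0.        ,  0.        ,  1.        ]])}
wrist {'fov_y': 65.70646984690485, 'cx': 316.57940599960324, 'cy': 201.00379344264377, 'tool_from_camera': array([[-9.73238711e-04,  9.54981350e-01,  2.96664243e-01,
         7.53227099e-02],
       [ 9.99999523e-01,  9.52242084e-04,  2.15276421e-04,
        -2.13893644e-03],
       [-7.69112098e-05,  2.96664311e-01, -9.54981822e-01,
        -1.67189820e-01],
       [ 0.00000000e+00,  0.00000000e+00,  0.00000000e+00,
         1.00000000e+00]])}
```

View pics/top0.png

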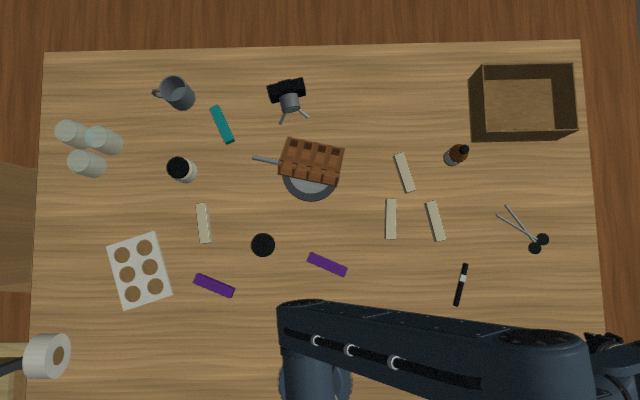

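View pics/scene0.png

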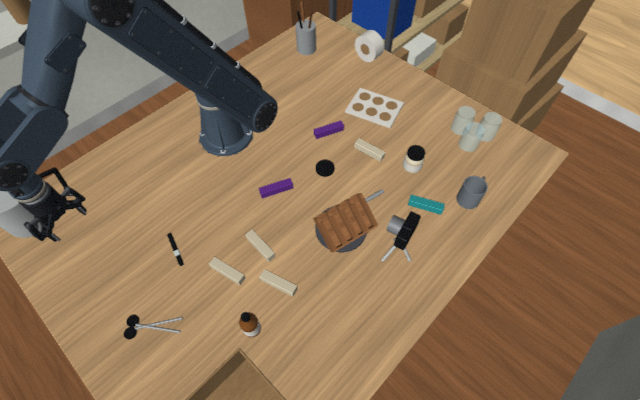

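```bash
cat > lib.py <<'E'
import numpy as np, cv2
from scipy.spatial.transform import Rotation as R
from station import manip, viewer
def cam(n, st=None):
    c=viewer.calibration(n); f=200/np.tan(np.radians(c["fov_y"])/2)
    if n=="wrist":
        st=st or manip.sense(); T=np.eye(4); T[:3,:3]=R.from_quat(st["tool_rot"]).as_matrix(); T[:3,3]=st["tcp_pos"]
        T=T@c["tool_from_camera"]
    else: T=c["T"]
    return dict(n=n,f=f,cx=c["cx"],cy=c["cy"],T=T)
def proj(c,P):
    P=np.atleast_2d(P); p=(P-c["T"][:3,3])@c["T"][:3,:3]; p=p*[1,-1,-1]
    if c["n"]=="wrist":
        r=np.hypot(p[:,0],p[:,1]); s=np.arctan2(r,p[:,2])/np.maximum(r,1e-9)
    else: s=1/p[:,2]
    return np.c_[c["cx"]+c["f"]*p[:,0]*s, c["cy"]+c["f"]*p[:,1]*s]
def ray(c,uv):
    uv=np.atleast_2d(uv).astype(float); a=(uv-[c["cx"],c["cy"]])/c["f"]
    if c["n"]=="wrist":
        th=np.hypot(*a.T)[:,None]; d=np.c_[a/np.maximum(th,1e-9)*np.sin(th),np.cos(th)]
    else: d=np.c_[a,np.ones(len(a))]
    d=d*[1,-1,-1]; return c["T"][:3,3],d@c["T"][:3,:3].T
def back(c,uv,z):
    o,d=ray(c,uv); return o+d*((z-o[2])/d[:,2])[:,None]
def shot(n,name=None):
    st=manip.sense(); im=viewer.snapshot(n)
    if name: cv2.imwrite(f"pics/{name}.png",im)
    return cam(n,st),im
def cream(im):
    h=cv2.cvtColor(im,cv2.COLOR_BGR2HSV)
    return h
def bars(c,im,s_max=85,v_min=140,amin=150):
    """cream blobs -> fitted bar poses (x,y,yaw) by IoU-like fit of the projected box outline"""
    h=cv2.cvtColor(im,cv2.COLOR_BGR2HSV)
    m=cv2.inRange(h,(12,0,v_min),(45,s_max,255)); m=cv2.morphologyEx(m,cv2.MORPH_OPEN,np.ones((3,3)))
    out=[]
    for k in cv2.findContours(m,cv2.RETR_EXTERNAL,cv2.CHAIN_APPROX_NONE)[0]:
        a=cv2.contourArea(k)
        if a<amin: continue
        r=cv2.minAreaRect(k); b=back(c,cv2.boxPoints(r),0.03)
        e=[b[1]-b[0],b[2]-b[1]]; L=sorted(np.linalg.norm(v) for v in e); v=max(e,key=np.linalg.norm)
        ce=b.mean(0); yaw=(np.arctan2(v[1],v[0])+np.pi/2)%np.pi-np.pi/2
        out.append((np.round(r[0],1),np.round(ce[:2],4),round(np.degrees(yaw),1),np.round(L,3)))
    return out
def here():
    s=manip.sense(); return np.round(s["tcp_pos"],4), np.round(R.from_quat(s["tool_rot"]).as_matrix(),3).tolist(), round(s["t"],2), np.round(s["force"],1), round(s["finger_gap"],3)
def plan(pos,yaw=None):
    """tool pointing down; yaw = world angle of tool x; prints turn about tool z and then the slide (cm) in the turned tool"""
    s=manip.sense(); M=R.from_quat(s["tool_rot"]).as_matrix()
    y0=np.arctan2(M[1,0],M[0,0]); yaw=y0 if yaw is None else yaw
    W=np.c_[[np.cos(yaw),np.sin(yaw),0],[np.sin(yaw),-np.cos(yaw),0],[0,0,-1]]
    print("turn", np.round(R.from_matrix(M.T@W).as_rotvec(),4),"yaw now",round(y0,4),"then slide cm",np.round(W.T@(np.array(pos)-s["tcp_pos"])*100,2))
E
python3 - <<'E'
from lib import *
ct=cam("top"); t=cv2.imread("pics/top0.png"); 
for b in bars(ct,t): print(b)
s=cv2.imread("pics/scene0.png")
a=cv2.resize(t[70:210,240:360],None,fx=4,fy=4,interpolation=cv2.INTER_CUBIC)[:560,:]
b=cv2.resize(s[180:270,300:430],None,fx=3,fy=3,interpolation=cv2.INTER_CUBIC)
o=np.zeros((560,800,3),np.uint8); o[:,:400]=a[:,:400]; o[:270,410:800]=b[:,:390]
cv2.imwrite("pics/rack0.png",o)
E
```

```text
(array([ 46.5, 356. ]), array([0.0915, 0.7721]), np.float64(89.1), array([0.123, 0.138]))
(array([138.8, 270.3]), array([0.3318, 0.5109]), np.float64(17.1), array([0.157, 0.204]))
(array([202.7, 222.5]), array([0.4678, 0.3239]), np.float64(7.6), array([0.032, 0.118]))
(array([435.9, 220.4]), array([ 0.461 , -0.3645]), np.float64(12.3), array([0.028, 0.119]))
(array([390.8, 218.5]), array([ 0.4692, -0.2324]), np.float64(-3.5), array([0.028, 0.116]))
(array([404.9, 171.7]), array([ 0.6078, -0.2793]), np.float64(15.9), array([0.029, 0.117]))
(array([ 65.5, 129. ]), array([0.7606, 0.7467]), np.float64(88.7), array([0.05 , 0.065]))
```

View pics/rack0.png

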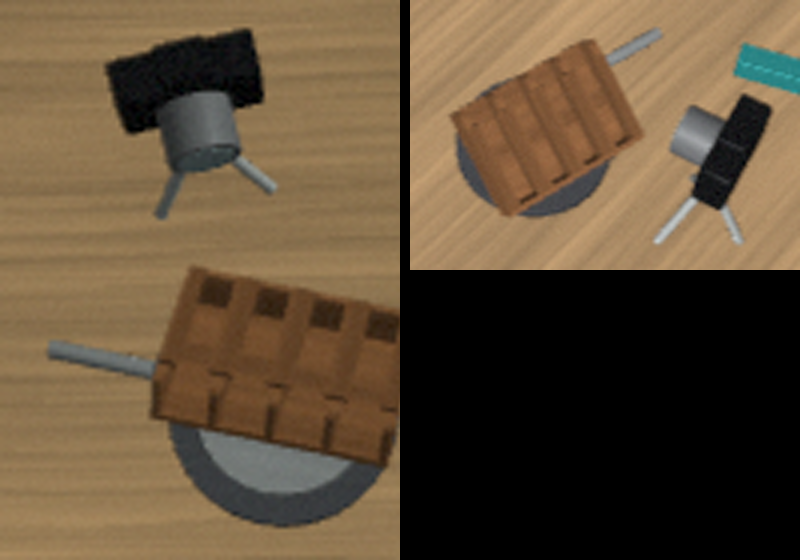

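```bash
cat >> lib.py <<'E'
def rackT(ax,ay,yaw,tilt):
    T=np.eye(4); Z=R.from_euler("z",yaw).as_matrix()
    T[:3,:3]=Z@R.from_euler("y",tilt).as_matrix(); T[:3,3]=[ax,ay,0.034]+Z@[0.06,0,0]; return T
def at(T,p): return np.atleast_2d(p)@T[:3,:3].T+T[:3,3]
E
python3 - <<'E'
from lib import *
from scipy.optimize import least_squares
ct,cs=cam("top"),cam("scene")
Lt=[((252.5,157.5),(-.085,.168,.014)),((278.8,162.5),(-.085,.086,.014)),((278,174.2),(-.118,.086,0)),((336.2,186.2),(-.118,-.086,0)),((288.2,136.5),(0.004,.086,.0425))]
Ls=[((383.3,190.7),(-.085,.168,.014)),((314.3,219),(-.118,-.086,.04)),((361.7,193.3),(-.118,.086,.04)),((377.7,225),(.004,.086,.0425)),((333.3,251.7),(.004,-.086,.0425))]
sw=back(ct,(311.2,171.8),.014)[0]; print("swivel from disc",sw)
def res(p):
    T=rackT(*p); r=[]
    for c,L in((ct,Lt),(cs,Ls)):
        r.append((proj(c,at(T,[l[1] for l in L]))-[l[0] for l in L]).ravel())
    r.append(((np.array(p[:2])-sw[:2])*335)*1.0)
    return np.concatenate(r)
s=least_squares(res,[.63,0,-.2,.5],loss="soft_l1")
print(s.x,np.round(s.fun,1)); T=rackT(*s.x)
print("handle",at(T,[-.085,.138,.014]),"dir y",T[:3,1])
# lens triangulation
o1,d1=ray(ct,(291.7,108.7)); print("lens top z.166",back(ct,(291.7,108.7),.166), "scene z.166",back(cs,(390,223),.166))
# handle pinch when flat
T0=rackT(*s.x[:3],0); print("handle flat",at(T0,[-.085,.138,.014]))
print(here())
E
```

```text
swivel from disc [6.15712767e-01 2.76393919e-04 1.40000000e-02]
[ 0.61531412  0.00091035 -0.22884292  0.57413661] [-0.  -0.9  1.6 -0.  -0.5 -0.1  0.8  0.4 -0.2 -2.1 -1.4 -0.5  0.9 -1.7
 -1.2 -1.4  0.2  0.4  0.3  0.3 -0.1  0.2]
handle [[0.64295006 0.13616733 0.09191961]] dir y [0.22685076 0.97392953 0.        ]
lens top z.166 [[0.76404182 0.04614517 0.166     ]] scene z.166 [[0.76638942 0.04591508 0.166     ]]
handle flat [[0.62227129 0.1409839  0.048     ]]
(array([ 0.1587, -0.6039,  0.2056]), [[0.967, 0.254, -0.0], [0.254, -0.967, 0.002], [0.0, -0.002, -1.0]], 0.15, array([ 0.4,  0.4, -0.4]), 1.0)
```

```bash
python3 - <<'E'
from lib import *
plan([.643,.1362,.20],-.229+np.pi/2)
E
python3 -m creep '[{"slide":[0,0,0],"angular":[0,0,-0.12],"claw":1},{"slide":[0,0,0],"angular":[0,0,-0.12],"claw":1},{"slide":[0,0,0],"angular":[0,0,-0.12],"claw":1},{"slide":[0,0,0],"angular":[0,0,-0.12],"claw":1},{"slide":[0,0,0],"angular":[0,0,-0.12],"claw":1},{"slide":[0,0,0],"angular":[0,0,-0.12],"claw":1},{"slide":[0,0,0],"angular":[0,0,-0.12],"claw":1},{"slide":[0,0,0],"angular":[0,0,-0.12],"claw":1},{"slide":[0,0,0],"angular":[0,0,-0.125],"claw":1}]'
python3 - <<'E'
from lib import *
plan([.643,.1362,.20],-.229+np.pi/2)
E
```

```text
turn [-0.0013 -0.0012 -1.085 ] yaw now 0.2568 then slide cm [83.07 30.36  0.56]
t: 0.9
tcp_pos: [0.1588, -0.6041, 0.206]
tool_rot: [0.781, 0.624, 0.0, -0.0]
force: [1.5, -0.5, 0.1]
finger_gap: 0.998
gripper_force: 0.0
turn [-0.0003 -0.0009  0.006 ] yaw now 1.3478 then slide cm [83.09 30.35  0.6 ]
```

```bash
A='{"slide":[3.78,1.38,0],"angular":[0,0,0],"claw":1}'; 
python3 -m creep '[{"slide":[3.78,1.38,0],"angular":[0,0,0],"claw":1},{"slide":[3.78,1.38,0],"angular":[0,0,0],"claw":1},{"slide":[3.78,1.38,0],"angular":[0,0,0],"claw":1},{"slide":[3.78,1.38,0],"angular":[0,0,0],"claw":1},{"slide":[3.78,1.38,0],"angular":[0,0,0],"claw":1},{"slide":[3.78,1.38,0],"angular":[0,0,0],"claw":1},{"slide":[3.78,1.38,0],"angular":[0,0,0],"claw":1},{"slide":[3.78,1.38,0],"angular":[0,0,0],"claw":1},{"slide":[3.78,1.38,0],"angular":[0,0,0],"claw":1},{"slide":[3.78,1.38,0],"angular":[0,0,0],"claw":1}]' >/dev/null
python3 -m creep '[{"slide":[3.78,1.38,0],"angular":[0,0,0],"claw":1},{"slide":[3.78,1.38,0],"angular":[0,0,0],"claw":1},{"slide":[3.78,1.38,0],"angular":[0,0,0],"claw":1},{"slide":[3.78,1.38,0],"angular":[0,0,0],"claw":1},{"slide":[3.78,1.38,0],"angular":[0,0,0],"claw":1},{"slide":[3.78,1.38,0],"angular":[0,0,0],"claw":1},{"slide":[3.78,1.38,0],"angular":[0,0,0],"claw":1},{"slide":[3.78,1.38,0],"angular":[0,0,0],"claw":1},{"slide":[3.78,1.38,0],"angular":[0,0,0],"claw":1},{"slide":[3.78,1.38,0],"angular":[0,0,0],"claw":1}]'  >/dev/null
python3 -m creep '[{"slide":[3.78,1.38,0],"angular":[0,0,0],"claw":1},{"slide":[3.78,1.38,0],"angular":[0,0,0],"claw":1},{"slide":[0,0,0],"angular":[0,0,0],"claw":1},{"slide":[0,0,0],"angular":[0,0,0],"claw":1}]'
python3 - <<'E'
from lib import *
plan([.643,.1362,.20],-.229+np.pi/2)
c,im=shot("wrist","w1")
for p in [[-.085,.138,.014],[-.085,.168,.014],[-.085,.086,.014],[-.118,.086,0]]: print(p,proj(c,at(rackT(.6153,.0009,-.2288,.574),p)))
E
```

```text
t: 2.9
tcp_pos: [0.6434, 0.1385, 0.2055]
tool_rot: [0.782, 0.623, -0.0, -0.0]
force: [0.1, -0.4, -0.3]
finger_gap: 1.003
gripper_force: 0.0
turn [-0.0007  0.0004  0.0036] yaw now 1.3454 then slide cm [-0.23  0.01  0.55]
[-0.085, 0.138, 0.014] [[318.24965076 193.43891028]]
[-0.085, 0.168, 0.014] [[318.37168257 162.04918397]]
[-0.085, 0.086, 0.014] [[318.03137545 243.58651976]]
[-0.118, 0.086, 0] [[282.16811861 245.98444785]]
```

View pics/w1.png

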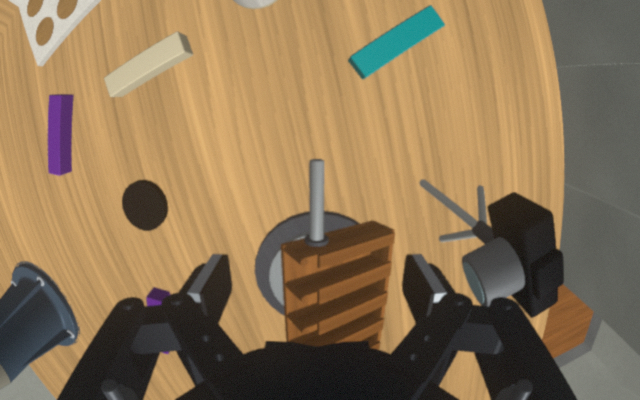

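```bash
python3 -m creep '[{"slide":[-0.2,0,3.3],"angular":[0,0,0],"claw":1},{"slide":[0,0,3.3],"angular":[0,0,0],"claw":1},{"slide":[0,0,3.3],"angular":[0,0,0],"claw":1},{"slide":[0,0,2.3],"angular":[0,0,0],"claw":1},{"slide":[0,0,1.0],"angular":[0,0,0],"claw":1},{"slide":[0,0,0],"angular":[0,0,0],"claw":1},{"slide":[0,0,0],"angular":[0,0,0],"claw":-1},{"slide":[0,0,0],"angular":[0,0,0],"claw":-1},{"slide":[0,0,0],"angular":[0,0,0],"claw":-1},{"slide":[0,0,0],"angular":[0,0,0],"claw":-1}]' 40 
python3 -m creep '[{"slide":[0,0,0],"angular":[0,0,0],"claw":-1},{"slide":[0,0,0],"angular":[0,0,0],"claw":-1},{"slide":[0,0,0],"angular":[0,0,0],"claw":-1},{"slide":[0,0,0],"angular":[0,0,0],"claw":-1}]' 40
```

```text
t: 3.78
tcp_pos: [0.644, 0.1345, 0.0764]
tool_rot: [0.783, 0.622, 0.001, 0.001]
force: [-0.7, 0.0, -0.6]
finger_gap: 0.45
gripper_force: 0.0
t: 4.12
tcp_pos: [0.6428, 0.1346, 0.0746]
tool_rot: [0.783, 0.622, 0.0, 0.0]
force: [0.1, 0.3, 0.1]
finger_gap: -0.001
gripper_force: 0.0
```

Run:
```python
from lib import *
c,a=shot("wrist","w2"); cs,b=shot("scene","s2"); ct,t=shot("top")
o=np.zeros((600,800,3),np.uint8); o[:400,:640]=a; o[400:600,:300]=cv2.resize(b[160:260,310:460],None,fx=2,fy=2); o[400:600,320:560]=cv2.resize(t[110:210,240:360],None,fx=2,fy=2)
cv2.imwrite("pics/m2.png",o)
```

```text
(no output)
```

View pics/m2.png

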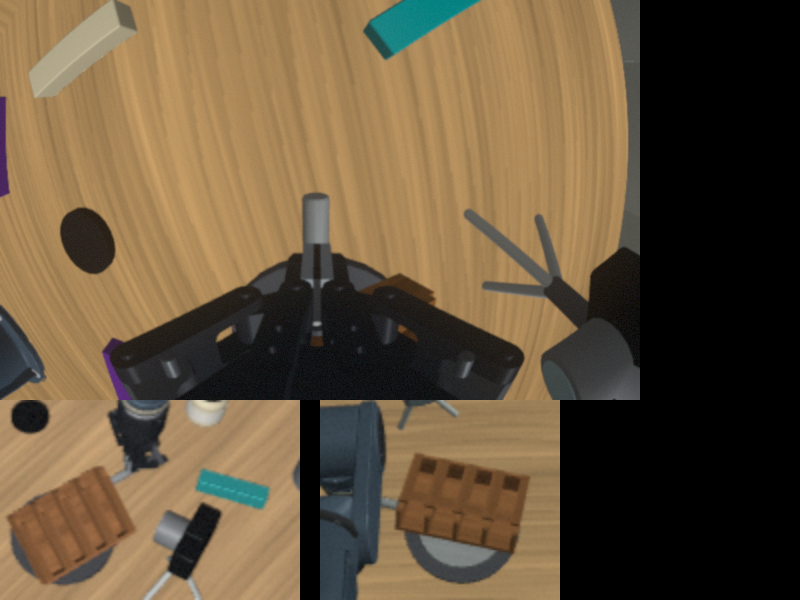

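Run:
```python
from lib import *
c=cam("wrist"); cs=cam("scene"); ct=cam("top")
for t in (.1,.2,.3,.4,.5,.574,.65):
    T=rackT(.6153,.0009,-.2288,t); P=at(T,[[-.085,.168,.014],[-.118,-.086,.04],[-.118,.086,.04],[.004,.086,.0425]])
    print(t,np.round(proj(c,P[0]),0),np.round(P[0],3),"scene tip.. corners",np.round(proj(cs,P),0).tolist(), "width px",np.linalg.norm(np.diff(proj(c,at(T,[[-.078,.168,.014],[-.092,.168,.014]])),axis=0)))
print(proj(c,[.643,.1345,.0746]))
a=cv2.imread("pics/s2.png"); s=cv2.imread("pics/scene0.png")
o=np.vstack([cv2.resize(x[175:260,300:440],None,fx=3.5,fy=3.5,interpolation=cv2.INTER_CUBIC) for x in (s,a)]); o2=cv2.resize(cv2.imread("pics/w2.png")[180:350,270:370],None,fx=3,fy=3,interpolation=cv2.INTER_CUBIC)
k=np.zeros((600,800,3),np.uint8); k[:595,:490]=o; k[:510,495:795]=o2; cv2.imwrite("pics/c2.png",k)
```

```text
0.1 [[287. 183.]] [0.631 0.17  0.056] scene tip.. corners [[377.0, 192.0], [309.0, 216.0], [353.0, 192.0], [375.0, 220.0]] width px 22.635414504305395
0.2 [[291. 186.]] [0.633 0.169 0.065] scene tip.. corners [[378.0, 191.0], [310.0, 216.0], [354.0, 191.0], [375.0, 221.0]] width px 23.49486594459359
0.3 [[295. 190.]] [0.637 0.168 0.072] scene tip.. corners [[379.0, 191.0], [311.0, 216.0], [356.0, 191.0], [376.0, 222.0]] width px 24.090072760364453
0.4 [[302. 193.]] [0.641 0.167 0.08 ] scene tip.. corners [[380.0, 190.0], [313.0, 216.0], [357.0, 191.0], [377.0, 223.0]] width px 24.3254676704315
0.5 [[311. 197.]] [0.646 0.166 0.087] scene tip.. corners [[381.0, 190.0], [314.0, 217.0], [359.0, 191.0], [377.0, 225.0]] width px 24.093906767232742
0.574 [[319. 200.]] [0.65  0.165 0.092] scene tip.. corners [[382.0, 190.0], [315.0, 217.0], [360.0, 192.0], [378.0, 225.0]] width px 23.55891699854607
0.65 [[329. 203.]] [0.654 0.164 0.097] scene tip.. corners [[383.0, 190.0], [316.0, 218.0], [362.0, 193.0], [378.0, 226.0]] width px 22.645053922147756
[[319.64976352 242.27502996]]Traceback (most recent call last):
  File "<stdin>", line 9, in <module>
ValueError: could not broadcast input array from shape (596,490,3) into shape (595,490,3)
```

Run:
```python
from lib import *
a=cv2.imread("pics/s2.png"); s=cv2.imread("pics/scene0.png")
o=np.vstack([cv2.resize(x[175:260,300:440],(490,295),interpolation=cv2.INTER_CUBIC) for x in (s,a)]); o2=cv2.resize(cv2.imread("pics/w2.png")[180:350,270:370],None,fx=3,fy=3,interpolation=cv2.INTER_CUBIC)
k=np.zeros((600,800,3),np.uint8); k[:590,:490]=o; k[:510,495:795]=o2; cv2.imwrite("pics/c2.png",np.clip(k*1.6,0,255).astype(np.uint8))
```

```text
(no output)
```

View pics/c2.png

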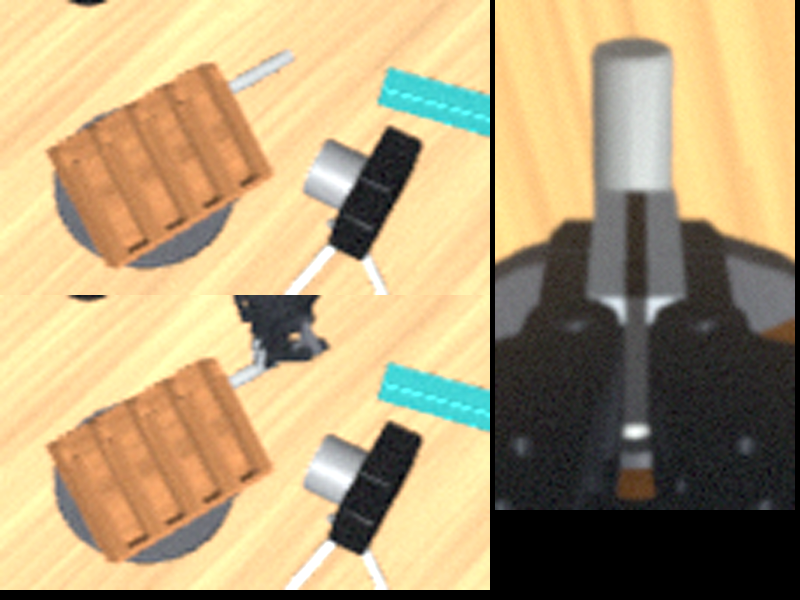

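Run:
```python
from lib import *
from scipy.optimize import least_squares
c2=cam("wrist"); 
st=dict(manip.sense()); st["tcp_pos"]=np.array([.6434,.1385,.2055]); st["tool_rot"]=np.array([.782,.623,0,0]); c1=cam("wrist",st)
ct,cs=cam("top"),cam("scene")
O=[(c1,(317,161)),(c2,(315.7,196)),(ct,(252.5,157.5)),(cs,(383.7,190.7))]
import itertools
for k in [(0,1),(0,3),(1,3),(1,2),(2,3),(0,1,2,3)]:
    s=least_squares(lambda X:np.concatenate([(proj(O[i][0],X)[0]-O[i][1]) for i in k]),[.64,.16,.08]); print(k,np.round(s.x,4),np.round(s.fun,1))
print(at(rackT(.6153,.0009,-.2288,.574),[-.085,.168,.014]))
```

```text
(0, 1) [0.648  0.1653 0.0836] [-0.5 -0.   0.3  0. ]
(0, 3) [0.6492 0.1667 0.091 ] [ 0.4 -0.3 -1.7 -0.7]
(1, 3) [0.6485 0.1675 0.0907] [ 0.3 -0.2 -1.7 -0.9]
(1, 2) [0.6481 0.1663 0.0867] [ 0.   0.  -0.   0.1]
(2, 3) [0.6507 0.1688 0.0845] [-0.8 -0.6 -1.2  0.3]
(0, 1, 2, 3) [0.6484 0.1667 0.0885] [-0.4 -0.6  0.4  0.2 -0.3 -0.1 -2.  -0.4]
[[0.6497267  0.16537814 0.0919109 ]]
```

```bash
python3 -m creep '[{"slide":[0,0,0.4],"angular":[0,0,0],"claw":-1},{"slide":[0,0,0.4],"angular":[0,0,0],"claw":-1},{"slide":[0,0,0],"angular":[0,0,0],"claw":-1}]'
python3 -m creep '[{"slide":[0,0,0.4],"angular":[0,0,0],"claw":-1},{"slide":[0,0,0.4],"angular":[0,0,0],"claw":-1},{"slide":[0,0,0],"angular":[0,0,0],"claw":-1}]'
```

```text
t: 4.52
tcp_pos: [0.6424, 0.1351, 0.068]
tool_rot: [0.783, 0.622, 0.0, -0.0]
force: [-3.2, 0.6, 8.3]
finger_gap: -0.002
gripper_force: 4.5
t: 4.77
tcp_pos: [0.6422, 0.1355, 0.0599]
tool_rot: [0.783, 0.622, 0.0, -0.001]
force: [-3.7, 1.3, 10.1]
finger_gap: 0.0
gripper_force: 4.6
```

```bash
python3 -m creep '[{"slide":[0,-0.2,0.3],"angular":[0,0,0],"claw":-1},{"slide":[0,-0.2,0.3],"angular":[0,0,0],"claw":-1},{"slide":[0,0,0],"angular":[0,0,0],"claw":-1}]'
python3 - <<'E'
from lib import *
c,a=shot("wrist","w3"); cs,b=shot("scene","s3"); ct,t=shot("top","t3")
o=np.zeros((600,800,3),np.uint8); o[:340,:400]=cv2.resize(a[180:350,220:420],None,fx=2,fy=2); o[:300,400:800]=cv2.resize(b[170:260,310:430],(400,300),interpolation=cv2.INTER_CUBIC); o[340:600,:360]=cv2.resize(t[115:210,240:360],(360,260),interpolation=cv2.INTER_CUBIC)
cv2.imwrite("pics/m3.png",np.clip(o*1.5,0,255).astype(np.uint8))
E
```

```text
t: 5.02
tcp_pos: [0.6387, 0.1366, 0.0538]
tool_rot: [0.783, 0.622, 0.001, -0.0]
force: [-2.9, 2.7, 8.2]
finger_gap: 0.002
gripper_force: 3.9
```

View pics/m3.png

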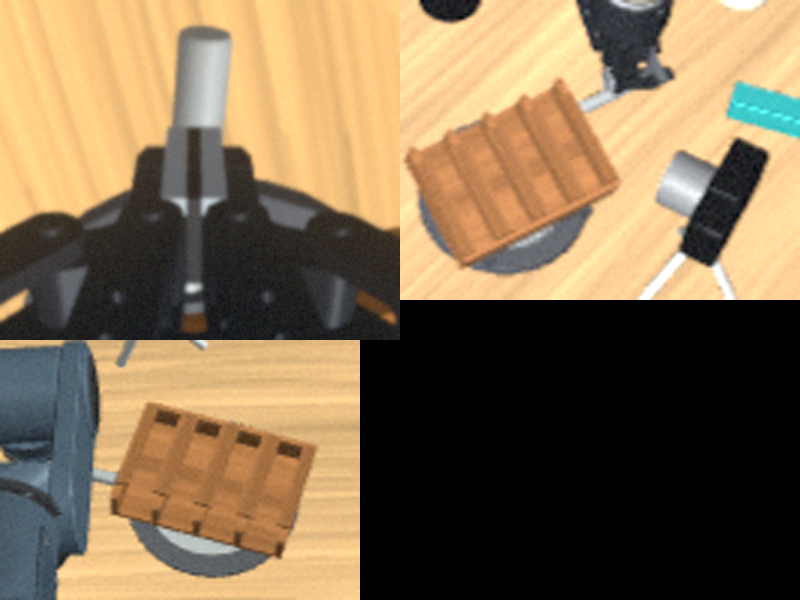

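Run:
```python
from lib import *
from scipy.optimize import least_squares
ct,cs=cam("top"),cam("scene")
Lt=[((290,138),(.004,.086,.0425)),((345.7,153.4),(.004,-.086,.0425)),((277.7,178.9),(-.118,.086,0)),((333.3,194.3),(-.118,-.086,0)),((279,166.2),(-.085,.086,.014))]
Ls=[((312.4,215),(-.118,-.086,.04)),((357.4,194.6),(-.118,.086,.04)),((375.4,224.9),(.004,.086,.0425)),((329.5,249.5),(.004,-.086,.0425))]
def res(p):
    T=rackT(*p); r=[]
    for c,L in((ct,Lt),(cs,Ls)): r.append((proj(c,at(T,[l[1] for l in L]))-[l[0] for l in L]).ravel())
    r.append((np.array(p[:2])-[.6155,.0006])*600); return np.concatenate(r)
s=least_squares(res,[.615,0,-.2,.3],loss="soft_l1")
print(s.x,np.round(s.fun,1)); T=rackT(*s.x); print(at(T,[-.085,.138,.014]),at(T,[-.085,.168,.014]), proj(cam("wrist"),at(T,[-.085,.168,.014])))
```

```text
[ 6.16001040e-01  4.87082871e-04 -3.01643948e-01  2.67225461e-01] [-0.6 -2.3  0.6 -1.6 -0.7 -0.7  0.6  0.3  1.3  0.1 -1.5 -0.9 -0.3 -2.3
  0.4 -0.6 -0.4 -1.7  0.3 -0.1]
[[0.63953882 0.13768899 0.06994789]] [[0.64845153 0.16633447 0.06994789]] [[324.76960444 199.72735537]]
```

Run:
```python
from lib import *
cs=cam("scene"); s=manip.sense(); M=R.from_quat(s["tool_rot"]).as_matrix()
b=cv2.imread("pics/s3.png"); x0,y0=340,150
k=np.clip(cv2.resize(b[y0:y0+75,x0:x0+80],None,fx=8,fy=8,interpolation=cv2.INTER_CUBIC)*1.4,0,255).astype(np.uint8)
for d in (0,-.02,-.04,-.073):
    p=(proj(cs,s["tcp_pos"]+M[:,2]*d)[0]-[x0,y0]+.5)*8; cv2.circle(k,tuple(p.astype(int)),4,(0,0,255),-1)
T=rackT(.616,.0005,-.30,.267)
for y in (.086,.138,.168):
    p=(proj(cs,at(T,[-.085,y,.014]))[0]-[x0,y0]+.5)*8; cv2.circle(k,tuple(p.astype(int)),4,(255,0,0),-1)
cv2.imwrite("pics/k3.png",k)
```

```text
(no output)
```

View pics/k3.png

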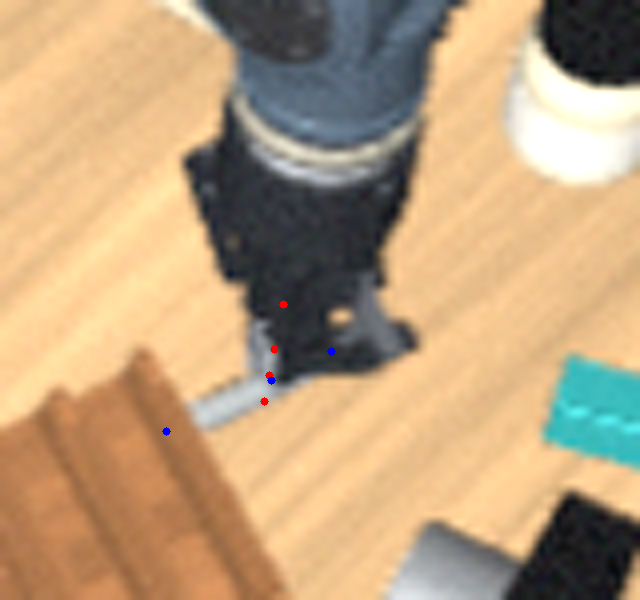

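```bash
python3 -m creep '[{"slide":[0,-0.2,0.3],"angular":[0,0,0],"claw":-1},{"slide":[0,-0.15,0.3],"angular":[0,0,0],"claw":-1},{"slide":[0,-0.15,0.3],"angular":[0,0,0],"claw":-1},{"slide":[0,0,0],"angular":[0,0,0],"claw":-1}]'
python3 -m creep '[{"slide":[0,-0.1,0.3],"angular":[0,0,0],"claw":-1},{"slide":[0,-0.1,0.3],"angular":[0,0,0],"claw":-1},{"slide":[0,0,0],"angular":[0,0,0],"claw":-1}]'
python3 -m creep '[{"slide":[0,0,0.3],"angular":[0,0,0],"claw":-1},{"slide":[0,0,0],"angular":[0,0,0],"claw":-1}]'
python3 -m creep '[{"slide":[0,0,0.2],"angular":[0,0,0],"claw":-1},{"slide":[0,0,0],"angular":[0,0,0],"claw":-1}]'
```

```text
t: 5.5
tcp_pos: [0.6343, 0.138, 0.0446]
tool_rot: [0.783, 0.622, 0.001, -0.0]
force: [-2.2, 3.7, 6.3]
finger_gap: -0.002
gripper_force: 3.1
t: 5.75
tcp_pos: [0.6321, 0.1386, 0.0384]
tool_rot: [0.783, 0.622, 0.001, -0.001]
force: [-1.3, 2.6, 6.9]
finger_gap: 0.001
gripper_force: 3.0
t: 5.92
tcp_pos: [0.6315, 0.1387, 0.0354]
tool_rot: [0.783, 0.621, 0.001, -0.001]
force: [-2.8, 3.2, 6.0]
finger_gap: -0.004
gripper_force: 3.2
t: 6.08
tcp_pos: [0.6312, 0.1388, 0.0333]
tool_rot: [0.783, 0.621, 0.0, -0.001]
force: [-2.1, 4.1, 6.3]
finger_gap: -0.002
gripper_force: 3.4
```

```bash
for i in 1 2 3; do python3 -m creep '[{"slide":[0,0,0.2],"angular":[0,0,0],"claw":-1},{"slide":[0,0,0],"angular":[0,0,0],"claw":-1}]' | egrep 'tcp|^force'; done
```

```text
tcp_pos: [0.6311, 0.1388, 0.0313]
force: [-2.5, 4.0, 6.8]
tcp_pos: [0.6313, 0.1388, 0.0299]
force: [-3.1, 3.8, 8.6]
tcp_pos: [0.6331, 0.1386, 0.0296]
force: [-3.4, 3.8, 14.6]
```

```bash
python3 -m creep '[{"slide":[0,0,-1],"angular":[0,0,0],"claw":-1},{"slide":[0,0,-3],"angular":[0,0,0],"claw":-1},{"slide":[0,0,-4],"angular":[0,0,0],"claw":-1},{"slide":[0,0,-4],"angular":[0,0,0],"claw":-1},{"slide":[0,0,0],"angular":[0,0,0.12],"claw":-1},{"slide":[0,0,0],"angular":[0,0,0.12],"claw":-1},{"slide":[0,0,0],"angular":[0,0,0.12],"claw":-1},{"slide":[0,0,0],"angular":[0,0,0.12],"claw":-1},{"slide":[0,0,0],"angular":[0,0,0.12],"claw":-1},{"slide":[0,0,0],"angular":[0,0,0.12],"claw":-1}]' | egrep 'tcp|^force'
python3 -m creep '[{"slide":[0,0,0],"angular":[0,0,0.12],"claw":-1},{"slide":[0,0,0],"angular":[0,0,0.12],"claw":-1},{"slide":[0,0,0],"angular":[0,0,0.12],"claw":-1},{"slide":[0,0,0],"angular":[0,0,0.12],"claw":-1},{"slide":[0,0,0],"angular":[0,0,0.12],"claw":-1},{"slide":[0,0,0],"angular":[0,0,0.12],"claw":-1},{"slide":[0,0,0],"angular":[0,0,0.12],"claw":-1},{"slide":[0,0,0],"angular":[0,0,0.08],"claw":-1}]' | egrep 'tcp|^force'
python3 - <<'E'
from lib import *
plan([.455,.05,.15],-.3)
E
```

```text
tcp_pos: [0.632, 0.1369, 0.1464]
force: [0.8, 0.8, -0.1]
tcp_pos: [0.632, 0.1369, 0.1462]
force: [-0.3, -0.3, -0.2]
turn [ 0.0002  0.0003 -0.0035] yaw now -0.3035 then slide cm [-14.34  13.53  -0.38]
```

```bash
python3 -m creep '[{"slide":[-2.87,2.7,0],"angular":[0,0,0],"claw":-1},{"slide":[-2.87,2.7,0],"angular":[0,0,0],"claw":-1},{"slide":[-2.87,2.7,0],"angular":[0,0,0],"claw":-1},{"slide":[-2.87,2.7,0],"angular":[0,0,0],"claw":-1},{"slide":[-2.87,2.7,0],"angular":[0,0,0],"claw":-1},{"slide":[0,0,0],"angular":[0,0,0],"claw":-1},{"slide":[0,0,0],"angular":[0,0,0],"claw":-1}]' | egrep 'tcp|^force'
python3 - <<'E'
from lib import *
c,a=shot("wrist","w4"); np.save("w4.npy",c["T"]); ct,t=shot("top","t4")
o=np.zeros((600,800,3),np.uint8); o[:,:]=cv2.resize(a[0:330,100:540],(800,600),interpolation=cv2.INTER_CUBIC)
cv2.imwrite("pics/m4.png",o)
for b in bars(cam("top"),t): print(b)
E
```

```text
tcp_pos: [0.4528, 0.0497, 0.1464]
force: [0.5, 0.5, 0.6]
(array([ 45.7, 353.3]), array([0.0993, 0.7747]), np.float64(78.0), array([0.126, 0.133]))
(array([138.7, 270.3]), array([0.3317, 0.5112]), np.float64(17.6), array([0.157, 0.203]))
(array([202.7, 222.6]), array([0.4676, 0.3239]), np.float64(7.4), array([0.032, 0.118]))
(array([435.9, 220.4]), array([ 0.461 , -0.3645]), np.float64(12.3), array([0.028, 0.119]))
(array([390.8, 218.5]), array([ 0.4692, -0.2323]), np.float64(-3.5), array([0.028, 0.116]))
(array([ 78. , 160.5]), array([0.6622, 0.7042]), np.float64(88.8), array([0.034, 0.061]))
(array([404.9, 171.7]), array([ 0.6078, -0.2793]), np.float64(15.9), array([0.029, 0.117]))
(array([ 99. , 136.5]), array([0.735 , 0.6429]), np.float64(2.0), array([0.043, 0.059]))
(array([ 65.3, 130.1]), array([0.7572, 0.7471]), np.float64(70.4), array([0.056, 0.066]))
```

View pics/m4.png

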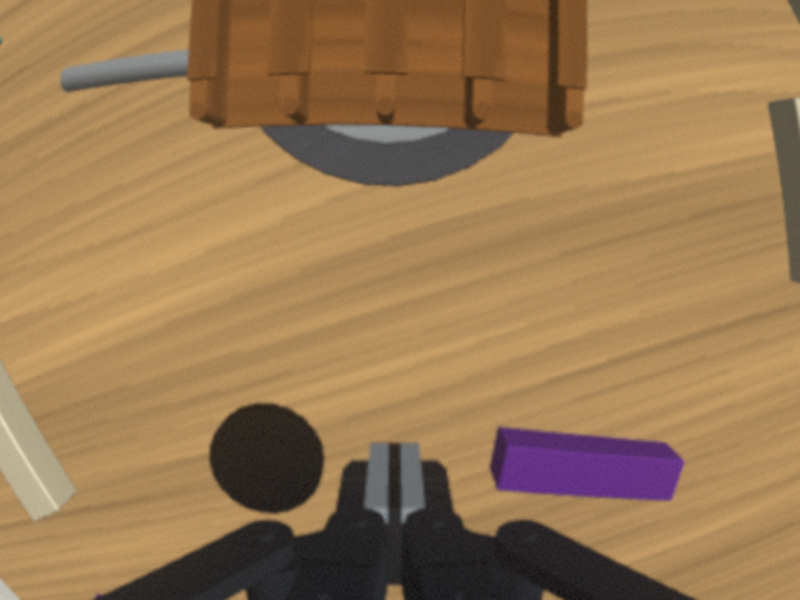

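```bash
cat > fit4.py <<'E'
from lib import *
from scipy.optimize import least_squares
def fit(c,L,prior=(.6158,.0005),w=300,free_tilt=False):
    uv=np.array([l[0] for l in L],float); P=np.array([l[1] for l in L])
    def res(p):
        T=rackT(*p[:3],p[3] if free_tilt else 0)
        return np.concatenate([(proj(c,at(T,P))-uv).ravel(),(p[:2]-np.array(prior))*w])
    s=least_squares(res,[*prior,-.3,0][:4 if free_tilt else 3],loss="soft_l1"); return s
E
python3 - <<'E'
from fit4 import *
c=cam("wrist"); c["T"]=np.load("w4.npy")
k=lambda x,y:(x/1.818+100,y/1.818)
L=[(k(268,73),(-.101,.05,.0425)),(k(310,73),(-.101,.032,.0425)),(k(366,73),(-.101,.009,.0425)),(k(408,73),(-.101,-.009,.0425)),(k(463,77),(-.101,-.032,.0425)),(k(505,78),(-.101,-.05,.0425)),(k(217,79),(-.101,.073,.0425)),(k(557,86),(-.101,-.073,.0425)),(k(587,88),(-.101,-.086,.0425)),(k(189,78),(-.101,.086,.0425)),(k(65,78),(-.085,.168,.014))]
for ft in (0,1):
  for w in (30,1000):
    s=fit(c,L,w=w,free_tilt=ft); print(ft,w,np.round(s.x,4),np.round(s.fun,1))
print(proj(c,[.4528,.0497,.1464]))
E
```

```text
0 30 [ 0.6142  0.0032 -0.3305] [-0.4  0.5 -0.3 -0.3 -0.7 -0.5  0.2  0.1  0.5 -0.6  0.8  0.8 -0.9 -1.1
  1.2 -0.4  0.4  0.6 -1.   0.8  0.3  0.1 -0.   0.1]
0 1000 [ 0.6142  0.0031 -0.3306] [-0.3  0.3 -0.2 -0.5 -0.6 -0.6  0.3 -0.1  0.6 -0.7  0.9  0.7 -0.9 -1.2
  1.2 -0.5  0.5  0.5 -1.   0.7  0.4  0.  -1.6  2.6]
1 30 [ 0.6152  0.003  -0.3286 -0.0176] [ 0.   0.6 -0.  -0.2 -0.6 -0.4  0.1  0.1  0.1 -0.6  0.3  0.7 -0.3 -0.9
  0.5 -0.6 -0.4  0.4 -0.3  1.   1.1 -0.1 -0.   0.1]
1 1000 [ 0.6154  0.0028 -0.3286 -0.0212] [ 0.2  0.6  0.1 -0.2 -0.6 -0.4  0.1  0.1  0.1 -0.6  0.3  0.7 -0.1 -0.9
  0.4 -0.6 -0.5  0.3 -0.1  1.   1.3 -0.3 -0.4  2.3]
[[319.41351134 237.18366555]]
```

```bash
python3 -m creep '[{"slide":[0,0,4],"angular":[0,0,0],"claw":-1},{"slide":[0,0,4],"angular":[0,0,0],"claw":-1},{"slide":[0,0,2.6],"angular":[0,0,0],"claw":-1},{"slide":[0,0,1],"angular":[0,0,0],"claw":-1},{"slide":[0,0,0.9],"angular":[0,0,0],"claw":-1},{"slide":[0,0,0.5],"angular":[0,0,0],"claw":-1},{"slide":[0,0,0.5],"angular":[0,0,0],"claw":-1},{"slide":[0,0,0],"angular":[0,0,0],"claw":-1},{"slide":[0,0,0],"angular":[0,0,0],"claw":-1}]' | egrep 'tcp|^force'
for i in 1 2 3; do python3 -m creep '[{"slide":[0,0,0.25],"angular":[0,0,0],"claw":-1},{"slide":[0,0,0],"angular":[0,0,0],"claw":-1}]' | egrep 'tcp|^force'; done
```

```text
tcp_pos: [0.456, 0.0502, 0.0118]
force: [-0.1, 0.2, 0.6]
tcp_pos: [0.4557, 0.0501, 0.0094]
force: [-1.1, -0.8, 0.5]
tcp_pos: [0.4553, 0.0501, 0.0065]
force: [-0.1, -0.3, -0.1]
tcp_pos: [0.4551, 0.0501, 0.0037]
force: [0.6, 0.5, 0.8]
```

```bash
for i in 1 2 3; do python3 -m creep '[{"slide":[0,0,0.25],"angular":[0,0,0],"claw":-1},{"slide":[0,0,0],"angular":[0,0,0],"claw":-1}]' | egrep 'tcp|^force'; done
python3 - <<'E'
from lib import *
c,a=shot("wrist","w5"); print(proj(c,manip.sense()["tcp_pos"]))
cv2.imwrite("pics/m5.png",cv2.resize(a[200:400,200:440],(720,600),interpolation=cv2.INTER_CUBIC))
E
```

```text
tcp_pos: [0.4551, 0.0502, 0.0011]
force: [0.5, 0.0, -1.3]
tcp_pos: [0.455, 0.0502, -0.0014]
force: [0.3, 0.1, 1.4]
tcp_pos: [0.4551, 0.0502, -0.0039]
force: [0.1, 0.8, 0.4]
[[319.32639508 237.33818733]]
```

View pics/m5.png

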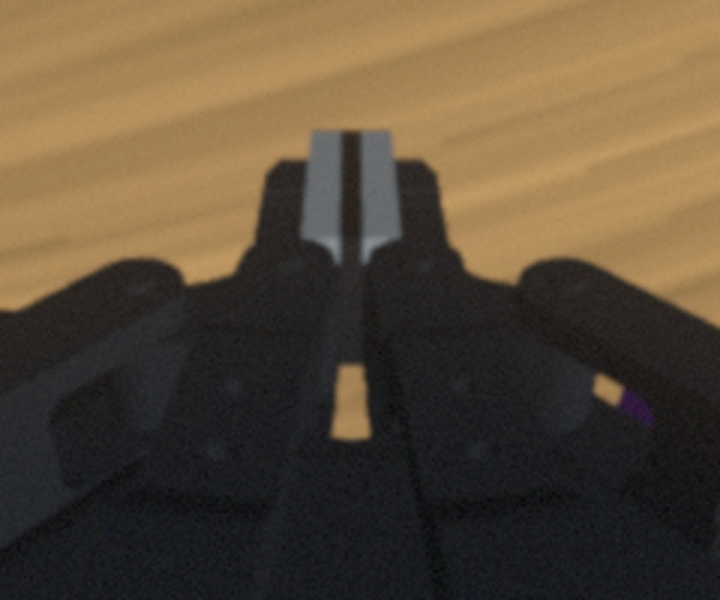

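```bash
python3 -m creep '[{"slide":[0,0,0.4],"angular":[0,0,0],"claw":-1},{"slide":[0,0,0.4],"angular":[0,0,0],"claw":-1},{"slide":[0,0,0],"angular":[0,0,0],"claw":-1}]' | egrep 'tcp|^force'
for i in 1 2 3; do python3 -m creep '[{"slide":[0,0,0.2],"angular":[0,0,0],"claw":-1},{"slide":[0,0,0],"angular":[0,0,0],"claw":-1}]' | egrep 'tcp|^force'; done
```

```text
tcp_pos: [0.4549, 0.0502, -0.0123]
force: [-0.7, -0.3, -0.3]
tcp_pos: [0.455, 0.0502, -0.0139]
force: [0.4, 0.6, -0.3]
tcp_pos: [0.4552, 0.0502, -0.0158]
force: [-0.4, 1.0, 0.0]
tcp_pos: [0.4552, 0.0502, -0.0178]
force: [0.2, 1.0, 0.3]
```

```bash
for i in 1 2 3 ; do python3 -m creep '[{"slide":[0,0,0.2],"angular":[0,0,0],"claw":-1},{"slide":[0,0,0],"angular":[0,0,0],"claw":-1}]' | egrep 'tcp|^force'; done
```

```text
tcp_pos: [0.4551, 0.0502, -0.0198]
force: [1.2, -0.1, 0.2]
tcp_pos: [0.4551, 0.0502, -0.0218]
force: [-0.0, -0.1, -0.6]
tcp_pos: [0.4551, 0.0502, -0.0238]
force: [0.5, -0.9, -0.1]
```

```bash
for i in 1 2 3 ; do python3 -m creep '[{"slide":[0,0,0.15],"angular":[0,0,0],"claw":-1},{"slide":[0,0,0],"angular":[0,0,0],"claw":-1}]' | egrep 'tcp|^force'; done
```

```text
tcp_pos: [0.4553, 0.0502, -0.0248]
force: [0.2, -0.2, 4.0]
tcp_pos: [0.4553, 0.0502, -0.0249]
force: [-1.2, -0.1, 18.6]
tcp_pos: [0.4553, 0.0502, -0.025]
force: [-3.5, 0.2, 33.6]
```

```bash
python3 -m creep '[{"slide":[0,0,-2],"angular":[0,0,0],"claw":-1},{"slide":[0,0,-4],"angular":[0,0,0],"claw":0},{"slide":[0,0,-4],"angular":[0,0,0],"claw":1},{"slide":[0,0,0],"angular":[0,0,-0.11],"claw":1},{"slide":[0,0,0],"angular":[0,0,-0.11],"claw":1},{"slide":[0,0,0],"angular":[0,0,-0.11],"claw":1},{"slide":[0,0,0],"angular":[0,0,-0.105],"claw":1}]' | egrep 'tcp|^force'
python3 - <<'E'
from lib import *
plan([.430,.319,.078],.131)
E
```

```text
tcp_pos: [0.4553, 0.0502, 0.0724]
force: [-0.4, -0.4, 0.4]
turn [ 0.0003 -0.001   0.0112] yaw now 0.1422 then slide cm [  1.   -26.98  -0.56]
```

```bash
python3 -m creep '[{"slide":[0.15,-3.85,-0.1],"angular":[0,0,0],"claw":1},{"slide":[0.15,-3.85,-0.1],"angular":[0,0,0],"claw":1},{"slide":[0.15,-3.85,-0.1],"angular":[0,0,0],"claw":1},{"slide":[0.15,-3.85,-0.1],"angular":[0,0,0],"claw":1},{"slide":[0.15,-3.85,-0.1],"angular":[0,0,0],"claw":1},{"slide":[0.15,-3.85,0],"angular":[0,0,0],"claw":1},{"slide":[0.1,-3.85,0],"angular":[0,0,0],"claw":1},{"slide":[0,0,0],"angular":[0,0,0],"claw":1},{"slide":[0,0,0],"angular":[0,0,0],"claw":1}]' | egrep 'tcp|^force'
python3 - <<'E'
from lib import *
plan([.430,.319,-.022],.131)
c,a=shot("wrist","w6"); P=[]
for x in (-.06,.06):
  for y in (-.015,.015): P.append([.4676+x*.9914-y*.13,.3239+x*.13+y*.9914,.03])
q=proj(c,P); print(np.round(q)); 
h=cv2.cvtColor(a,cv2.COLOR_BGR2HSV)
for p in q: cv2.circle(a,tuple(p.astype(int)),3,(0,0,255),-1)
cv2.imwrite("pics/m6.png",a); print(h[60:240:30,310:330:10])
E
```

```text
tcp_pos: [0.4276, 0.3204, 0.0767]
force: [-0.3, -0.2, 0.1]
turn [ 0.     -0.0003  0.0104] yaw now 0.1414 then slide cm [0.22 0.17 9.87]
[[341. 237.]
 [302. 237.]
 [346.  72.]
 [302.  72.]]
[[[ 17 123 164]
  [ 17 122 172]]

 [[ 24  53 184]
  [ 22  54 185]]

 [[ 23  53 183]
  [ 21  56 183]]

 [[ 22  56 182]
  [ 22  58 184]]

 [[ 23  55 181]
  [ 22  55 181]]

 [[ 21  59 181]
  [ 23  58 180]]]
```

View pics/m6.png

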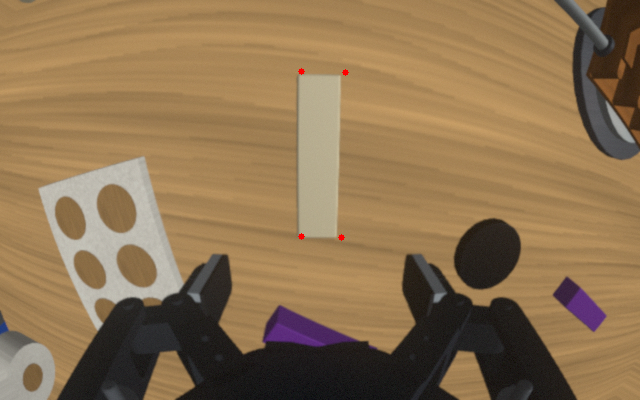

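```bash
python3 -m creep '[{"slide":[0.2,0,3],"angular":[0,0,0],"claw":1},{"slide":[0,0,3],"angular":[0,0,0],"claw":1},{"slide":[0,0,2.4],"angular":[0,0,0],"claw":1},{"slide":[0,0,1.4],"angular":[0,0,0],"claw":1},{"slide":[0,0,0],"angular":[0,0,0],"claw":1},{"slide":[0,0,0],"angular":[0,0,0],"claw":1},{"slide":[0,0,0],"angular":[0,0,0],"claw":-1},{"slide":[0,0,0],"angular":[0,0,0],"claw":-1},{"slide":[0,0,0],"angular":[0,0,0],"claw":-1},{"slide":[0,0,0],"angular":[0,0,0],"claw":-1}]' 70 | egrep 'tcp|^force|gap|grip'
python3 -m creep '[{"slide":[0,0,0],"angular":[0,0,0],"claw":-1},{"slide":[0,0,0],"angular":[0,0,0],"claw":-1},{"slide":[0,0,0],"angular":[0,0,0],"claw":-1}]' 70 | egrep 'tcp|^force|gap|grip'
```

```text
tcp_pos: [0.431, 0.319, -0.02]
force: [-1.1, 0.1, 0.3]
finger_gap: 0.453
gripper_force: 0.0
tcp_pos: [0.4311, 0.3192, -0.0199]
force: [-0.6, -0.4, 6.0]
finger_gap: 0.334
gripper_force: 70.9
```

```bash
cat >> lib.py <<'E'
RACK=[.6143,.0031,-.3306]   # wrist-camera fit
def chan(y,x,z): # world point for rack-frame (x,y), world z (reported TCP z)
    p=at(rackT(*RACK,0),[x,y,0])[0]; p[2]=z; return p
E
python3 -m creep '[{"slide":[0,0,-1],"angular":[0,0,0],"claw":-1},{"slide":[0,0,-3.5],"angular":[0,0,0],"claw":-1},{"slide":[0,0,-3.5],"angular":[0,0,0],"claw":-1},{"slide":[0,0,0],"angular":[0,0,0.12],"claw":-1},{"slide":[0,0,0],"angular":[0,0,0.12],"claw":-1},{"slide":[0,0,0],"angular":[0,0,0.12],"claw":-1},{"slide":[0,0,0],"angular":[0,0,0.11],"claw":-1},{"slide":[0,0,0],"angular":[0,0,0],"claw":-1}]' | egrep 'tcp|^force|gap|grip'
python3 - <<'E'
from lib import *
plan(chan(.0615,-.24,.06),-.3306)
E
```

```text
tcp_pos: [0.43, 0.3188, 0.0596]
force: [-0.6, -0.3, -0.4]
finger_gap: 0.337
gripper_force: 70.0
turn [-0.0001 -0.0001 -0.0042] yaw now -0.3348 then slide cm [ 9.68 17.73 -0.04]
```

```bash
python3 -m creep '[{"slide":[1.94,3.55,0],"angular":[0,0,0],"claw":-1},{"slide":[1.94,3.55,0],"angular":[0,0,0],"claw":-1},{"slide":[1.94,3.55,0],"angular":[0,0,0],"claw":-1},{"slide":[1.94,3.55,0],"angular":[0,0,0],"claw":-1},{"slide":[1.94,3.55,0],"angular":[0,0,0],"claw":-1},{"slide":[0,0,1],"angular":[0,0,0],"claw":-1},{"slide":[0,0,0],"angular":[0,0,0],"claw":-1}]' | egrep 'tcp|^force|gap|grip'
python3 - <<'E'
from lib import *
plan(chan(.0615,-.24,.0175),-.3306)
c,a=shot("wrist","w7"); np.save("w7.npy",c["T"])
cv2.imwrite("pics/m7.png",cv2.resize(a[0:270,140:500],(800,600),interpolation=cv2.INTER_CUBIC))
E
```

```text
tcp_pos: [0.464, 0.1169, 0.0484]
force: [-0.7, -0.0, -1.2]
finger_gap: 0.332
gripper_force: 70.0
turn [ 0.0005  0.0015 -0.0052] yaw now -0.3358 then slide cm [-0.09 -0.27  3.09]
```

View pics/m7.png

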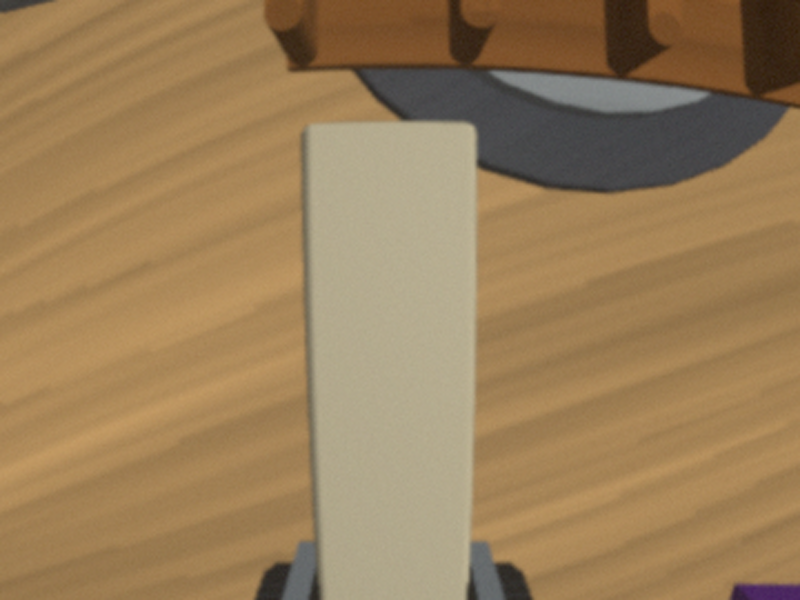

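Run:
```python
from lib import *
c=cam("wrist"); c["T"]=np.load("w7.npy"); k=lambda x,y:(x/2.2222+140,y/2.2222)
T=rackT(*RACK,0); inv=lambda P:(P-T[:3,3])@T[:3,:3]
print("bar front top",np.round(inv(back(c,[k(305,125),k(475,125),k(318,540),k(472,540)],.0985)),4))
print("floor edge",np.round(inv(back(c,[k(312,67),k(452,66),k(488,72),k(612,78)],.040)),4))
print("bottom corner",np.round(inv(back(c,[k(290,70)],.034)),4), np.round(inv(back(c,[k(290,70)],.04)),4))
print("tcp",inv(manip.sense()["tcp_pos"]))
```

```text
bar front top [[-0.1448  0.0744  0.0645]
 [-0.145   0.046   0.0645]
 [-0.2194  0.0743  0.0645]
 [-0.2196  0.0453  0.0645]]
floor edge [[-0.1194  0.0798  0.006 ]
 [-0.1196  0.0447  0.006 ]
 [-0.1209  0.0356  0.006 ]
 [-0.12    0.0029  0.006 ]]
bottom corner [[-0.1184  0.0863  0.    ]] [[-0.1199  0.0854  0.006 ]]
tcp [-0.24013028  0.05998738  0.0146719 ]
```

```bash
python3 -m creep '[{"slide":[0,-0.15,1.5],"angular":[0,0,0.005],"claw":-1},{"slide":[0,0,1.2],"angular":[0,0,0],"claw":-1},{"slide":[0,0,0],"angular":[0,0,0],"claw":-1},{"slide":[0,0,0],"angular":[0,0,0],"claw":-1}]' | egrep 'tcp|^force|gap|grip'
python3 - <<'E'
from lib import *
plan(chan(.0615,-.24,.0213),-.3306)
E
```

```text
tcp_pos: [0.4635, 0.122, 0.0219]
force: [0.6, 0.6, -0.9]
finger_gap: 0.344
gripper_force: 53.3
turn [ 0.0005  0.0017 -0.0042] yaw now -0.3348 then slide cm [0.13 0.2  0.06]
```

```bash
python3 -m creep '[{"slide":[0,0,0],"angular":[0,0,0],"claw":-1},{"slide":[0,0,0],"angular":[0,0,0],"claw":-1},{"slide":[0,0,0],"angular":[0,0,0],"claw":-1},{"slide":[0,0,0],"angular":[0,0,0],"claw":-1}]' | egrep 'tcp|^force|gap|grip'
python3 - <<'E'
from lib import *
plan(chan(.0615,-.24,.0213),-.3306)
c,a=shot("wrist","w8"); T=rackT(*RACK,0)
h=cv2.cvtColor(a,cv2.COLOR_BGR2HSV); m=cv2.inRange(h,(12,0,140),(45,80,255)); m=cv2.morphologyEx(m,cv2.MORPH_OPEN,np.ones((3,3)))
ks=[k for k in cv2.findContours(m,0,2)[0] if cv2.pointPolygonTest(k,(318,150),False)>0]
k=ks[0]; P=(back(c,k[:,0],.072)-T[:3,3])@T[:3,:3]
for x0 in np.arange(-.22,-.14,.015):
    q=P[abs(P[:,0]-x0)<.004,1]; print(round(x0,3), len(q) and (round(q.min(),4),round(q.max(),4),round((q.min()+q.max())/2,4)))
print("front",P[:,0].max())
E
```

```text
tcp_pos: [0.4648, 0.121, 0.0225]
force: [-0.0, -0.4, -0.7]
finger_gap: 0.33
gripper_force: 73.8
turn [-0.0004 -0.001  -0.007 ] yaw now -0.3376 then slide cm [-0.03  0.14  0.12]
-0.22 (np.float64(0.0782), np.float64(0.0782), np.float64(0.0782))
-0.205 (np.float64(0.0778), np.float64(0.0782), np.float64(0.078))
-0.19 (np.float64(0.0779), np.float64(0.0783), np.float64(0.0781))
-0.175 (np.float64(0.0778), np.float64(0.0782), np.float64(0.078))
-0.16 (np.float64(0.0498), np.float64(0.0783), np.float64(0.064))
-0.145 (np.float64(0.0501), np.float64(0.0781), np.float64(0.0641))
front -0.14506002717196093
```

```bash
cat > barin.py <<'E'
import sys
from lib import *
y,z=float(sys.argv[1]),float(sys.argv[2])
T=rackT(*RACK,0); s=manip.sense(); t=(s["tcp_pos"]-T[:3,3])@T[:3,:3]
c,a=shot("wrist")
h=cv2.cvtColor(a,cv2.COLOR_BGR2HSV); m=cv2.inRange(h,(12,0,120),(45,80,255)); m=cv2.morphologyEx(m,cv2.MORPH_OPEN,np.ones((3,3)))
ks=[k for k in cv2.findContours(m,cv2.RETR_EXTERNAL,cv2.CHAIN_APPROX_NONE)[0] if cv2.contourArea(k)>1500 and cv2.pointPolygonTest(k,(318,170),True)>-40]
P=(back(c,ks[0][:,0],z)-T[:3,3])@T[:3,:3]
print("tcp rack",np.round(t,4),"front x",round(P[:,0].max(),4))
for x0 in (t[0]+.03,P[:,0].max()-.02):
    q=P[abs(P[:,0]-x0)<.003,1]; print("bar y at",round(x0,3),round(q.min(),4),round(q.max(),4),"mid",round((q.min()+q.max())/2,4))
M=R.from_quat(s["tool_rot"]).as_matrix(); print("yaw err",round(np.arctan2(M[1,0],M[0,0])-RACK[2],4),"target y",y)
E
python3 -m creep '[{"slide":[0,0.16,0.1],"angular":[0,0,-0.005],"claw":-1},{"slide":[0,0,0],"angular":[0,0,0],"claw":-1},{"slide":[0,0,0],"angular":[0,0,0],"claw":-1},{"slide":[0,0,0],"angular":[0,0,0],"claw":-1}]' | egrep 'tcp|^force|gap|grip'
python3 barin.py .0615 .072
```

```text
tcp_pos: [0.4639, 0.1191, 0.0209]
force: [-0.2, 0.7, -1.5]
finger_gap: 0.339
gripper_force: 73.8
tcp rack [-0.2399  0.0609 -0.0131] front x -0.1455
bar y at -0.21 0.0481 0.0766 mid 0.0623
bar y at -0.166 0.0483 0.0766 mid 0.0624
yaw err -0.0029 target y 0.0615
```

```bash
python3 -m creep '[{"slide":[1,0,0],"angular":[0,0,0],"claw":-1},{"slide":[1,0,0],"angular":[0,0,0],"claw":-1},{"slide":[0.7,0,0],"angular":[0,0,0],"claw":-1},{"slide":[0.4,0,0],"angular":[0,0,0],"claw":-1},{"slide":[0.4,0,0],"angular":[0,0,0],"claw":-1},{"slide":[0,0,0],"angular":[0,0,0],"claw":-1}]' | egrep 'tcp|^force|gap|grip'
python3 -m creep '[{"slide":[0.4,0,0],"angular":[0,0,0],"claw":-1},{"slide":[0.4,0,0],"angular":[0,0,0],"claw":-1},{"slide":[0.4,0,0],"angular":[0,0,0],"claw":-1},{"slide":[0,0,0],"angular":[0,0,0],"claw":-1}]' | egrep 'tcp|^force|gap|grip'
python3 barin.py .0615 .072
```

```text
tcp_pos: [0.4984, 0.1074, 0.0209]
force: [1.2, 0.1, -1.9]
finger_gap: 0.335
gripper_force: 73.9
tcp_pos: [0.5097, 0.1036, 0.021]
force: [-0.1, -0.0, -0.4]
finger_gap: 0.34
gripper_force: 73.9
tcp rack [-0.1916  0.0611 -0.013 ] front x -0.0972
bar y at -0.162 0.0482 0.077 mid 0.0626
bar y at -0.117 0.0485 0.0772 mid 0.0628
yaw err -0.0028 target y 0.0615
```

```bash
python3 -m creep '[{"slide":[0.7,0,0],"angular":[0,0,0],"claw":-1},{"slide":[0.7,0,0],"angular":[0,0,0],"claw":-1},{"slide":[0.7,0,0],"angular":[0,0,0],"claw":-1},{"slide":[0.7,0,0],"angular":[0,0,0],"claw":-1},{"slide":[0,0,0],"angular":[0,0,0],"claw":-1}]' | egrep 'tcp|^force|gap|grip'
python3 -m creep '[{"slide":[0.7,0,0],"angular":[0,0,0],"claw":-1},{"slide":[0.7,0,0],"angular":[0,0,0],"claw":-1},{"slide":[0.7,0,0],"angular":[0,0,0],"claw":-1},{"slide":[0.4,0,0],"angular":[0,0,0],"claw":-1},{"slide":[0,0,0],"angular":[0,0,0],"claw":-1}]' | egrep 'tcp|^force|gap|grip'
python3 barin.py .0615 .072
```

```text
tcp_pos: [0.5376, 0.094, 0.0211]
force: [0.5, -0.5, -1.0]
finger_gap: 0.334
gripper_force: 73.9
tcp_pos: [0.5601, 0.0861, 0.021]
force: [0.4, -0.1, -0.3]
finger_gap: 0.337
gripper_force: 73.9
tcp rack [-0.1382  0.0609 -0.013 ] front x -0.0438
bar y at -0.108 0.0479 0.0768 mid 0.0623
bar y at -0.064 0.0508 0.0738 mid 0.0623
yaw err -0.003 target y 0.0615
```

```bash
python3 -m creep '[{"slide":[0,0,0],"angular":[0,0,0],"claw":-0.1},{"slide":[0,0,0],"angular":[0,0,0],"claw":-0.1},{"slide":[0,0,0],"angular":[0,0,0],"claw":-0.1},{"slide":[-2.5,0,0],"angular":[0,0,0],"claw":-0.1},{"slide":[-2.5,0,0],"angular":[0,0,0],"claw":-0.1},{"slide":[0,0,0],"angular":[0,0,0],"claw":-1},{"slide":[0,0,0],"angular":[0,0,0],"claw":-1},{"slide":[0,0,0],"angular":[0,0,0],"claw":-1},{"slide":[0,0,0],"angular":[0,0,0],"claw":-1},{"slide":[0,0,0],"angular":[0,0,0],"claw":-1}]' 30| egrep 'tcp|^force|gap|grip'
python3 barin.py .0615 .072
```

```text
tcp_pos: [0.5126, 0.1026, 0.0211]
force: [0.5, 0.2, 0.3]
finger_gap: 0.0
gripper_force: 0.0
tcp rack [-0.1885  0.0611 -0.0129] front x -0.0718
bar y at -0.159 0.0478 0.0761 mid 0.0619
bar y at -0.092 0.0507 0.0736 mid 0.0621
yaw err -0.003 target y 0.0615
```

Run:
```python
from lib import *
c,a=shot("wrist","w9")
cv2.imwrite("pics/m9.png",cv2.resize(a[0:300,120:520],(800,600),interpolation=cv2.INTER_CUBIC))
print(np.round(proj(c,[chan(.0615,x,.072) for x in (-.118,-.101,-.1918,-.0718)])))
```

```text
[[319. 117.]
 [319.  72.]
 [319. 289.]
 [318.  -1.]]
```

View pics/m9.png

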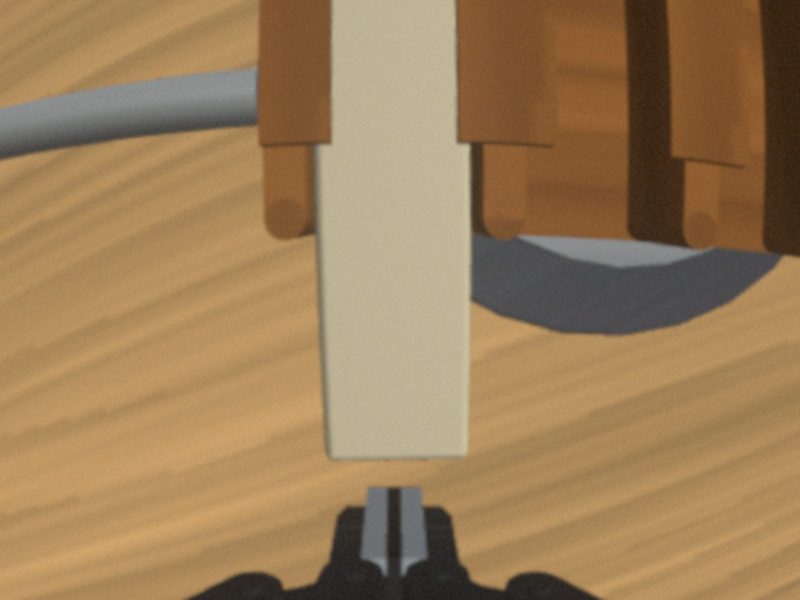

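```bash
python3 -m creep '[{"slide":[0.8,0,0],"angular":[0,0,0],"claw":-1},{"slide":[0.6,0,0],"angular":[0,0,0],"claw":-1},{"slide":[0.6,0,0],"angular":[0,0,0],"claw":-1},{"slide":[0.6,0,0],"angular":[0,0,0],"claw":-1},{"slide":[0.6,0,0],"angular":[0,0,0],"claw":-1},{"slide":[0.6,0,0],"angular":[0,0,0],"claw":-1},{"slide":[0.6,0,0],"angular":[0,0,0],"claw":-1},{"slide":[0.3,0,0],"angular":[0,0,0],"claw":-1},{"slide":[0.2,0,0],"angular":[0,0,0],"claw":-1},{"slide":[0,0,0],"angular":[0,0,0],"claw":-1}]' | egrep 'tcp|^force|gap|grip'
python3 barin.py .0615 .072
```

```text
tcp_pos: [0.5582, 0.0866, 0.0209]
force: [0.3, -0.4, 0.3]
finger_gap: -0.003
gripper_force: 0.0
tcp rack [-0.1402  0.0608 -0.0131] front x -0.0235
bar y at -0.11 0.0471 0.0758 mid 0.0614
bar y at -0.044 0.0508 0.0736 mid 0.0622
yaw err -0.0028 target y 0.0615
```

Approaching the closed end; small steps with the force read each time.

```bash
for i in 1 2 3 4; do python3 -m creep '[{"slide":[0.15,0,0],"angular":[0,0,0],"claw":-1},{"slide":[0,0,0],"angular":[0,0,0],"claw":-1},{"slide":[0,0,0],"angular":[0,0,0],"claw":-1}]' | egrep 'tcp|^force'; done
python3 barin.py .0615 .072
```

```text
tcp_pos: [0.5589, 0.0864, 0.0209]
force: [0.2, 0.3, 0.0]
tcp_pos: [0.5603, 0.0859, 0.0209]
force: [-0.8, 0.3, 0.7]
tcp_pos: [0.562, 0.0853, 0.0209]
force: [0.5, 0.4, 0.1]
tcp_pos: [0.5635, 0.0848, 0.0209]
force: [-0.5, 0.4, 0.0]
tcp rack [-0.1346  0.0608 -0.0131] front x -0.018
bar y at -0.105 0.047 0.0758 mid 0.0614
bar y at -0.038 0.0508 0.0736 mid 0.0622
yaw err -0.0027 target y 0.0615
```

```bash
for i in 1 2 3 4; do python3 -m creep '[{"slide":[0.08,0,0],"angular":[0,0,0],"claw":-1},{"slide":[0,0,0],"angular":[0,0,0],"claw":-1},{"slide":[0,0,0],"angular":[0,0,0],"claw":-1}]' | egrep 'tcp|^force'; done
```

```text
tcp_pos: [0.5639, 0.0846, 0.0209]
force: [-1.4, -0.2, 0.3]
tcp_pos: [0.5648, 0.0843, 0.0209]
force: [-0.6, -0.7, -0.1]
tcp_pos: [0.5656, 0.0841, 0.0209]
force: [-0.3, 0.7, 0.8]
tcp_pos: [0.5657, 0.084, 0.0209]
force: [-0.4, 0.2, 1.2]
```

```bash
for i in 1 2 3; do python3 -m creep '[{"slide":[0.08,0,0],"angular":[0,0,0],"claw":-1},{"slide":[0,0,0],"angular":[0,0,0],"claw":-1},{"slide":[0,0,0],"angular":[0,0,0],"claw":-1}]' | egrep 'tcp|^force'; done
python3 - <<'E'
from lib import *
c,a=shot("wrist","w10"); T=rackT(*RACK,0)
# bar rear end row along the centre column, cream -> not cream
h=cv2.cvtColor(a,cv2.COLOR_BGR2HSV); m=cv2.inRange(h,(12,0,120),(45,80,255))
for u in (305,312,318,324):
    v=np.where(m[:,u]>0)[0]; v=v.max(); print(u,v,np.round((back(c,(u,v+.5),.07)-T[:3,3])@T[:3,:3],4), np.round((manip.sense()["tcp_pos"]-T[:3,3])@T[:3,:3],4))
E
```

```text
tcp_pos: [0.5657, 0.0839, 0.0208]
force: [-3.3, 2.8, 3.1]
tcp_pos: [0.5657, 0.0839, 0.0209]
force: [-5.7, 3.2, 5.1]
tcp_pos: [0.5656, 0.0839, 0.0208]
force: [-7.2, 3.5, 5.3]
305 262 [[-0.1222  0.0672  0.036 ]] [-0.1323  0.0606 -0.0132]
312 261 [[-0.1217  0.0642  0.036 ]] [-0.1323  0.0606 -0.0132]
318 261 [[-0.1217  0.0616  0.036 ]] [-0.1323  0.0606 -0.0132]
324 261 [[-0.1217  0.059   0.036 ]] [-0.1323  0.0606 -0.0132]
```

```bash
python3 -m creep '[{"slide":[-3,0,0],"angular":[0,0,0],"claw":-1},{"slide":[-3,0,-1],"angular":[0,0,0],"claw":-1},{"slide":[0,0,-3],"angular":[0,0,0],"claw":0},{"slide":[0,0,-3],"angular":[0,0,0],"claw":1},{"slide":[0,0,0],"angular":[0,0,-0.09],"claw":1},{"slide":[0,0,0],"angular":[0,0,-0.09],"claw":1},{"slide":[0,0,0],"angular":[0,0,-0.09],"claw":1}]' | egrep 'tcp|^force'
python3 - <<'E'
from lib import *
plan([.4323,-.230,.08],-.061)
c,a=shot("top")
for b in bars(c,a): print(b)
E
```

```text
tcp_pos: [0.5143, 0.1023, 0.0921]
force: [-0.8, -0.6, 0.2]
turn [ 0.0003 -0.0061  0.0025] yaw now -0.0585 then slide cm [-6.15 33.67  1.21]
(array([ 45.5, 357. ]), array([0.0888, 0.7749]), np.float64(89.1), array([0.117, 0.132]))
(array([135.7, 258.5]), array([0.3657, 0.5208]), np.float64(-74.7), array([0.133, 0.155]))
(array([435.9, 220.4]), array([ 0.461 , -0.3645]), np.float64(12.5), array([0.029, 0.119]))
(array([391., 218.]), array([ 0.4706, -0.2331]), np.float64(-2.1), array([0.03 , 0.118]))
(array([404.9, 171.7]), array([ 0.6078, -0.2793]), np.float64(15.9), array([0.029, 0.117]))
(array([ 84.5, 159. ]), array([0.6664, 0.6846]), np.float64(88.8), array([0.043, 0.107]))
(array([289.9, 162.1]), array([0.6441, 0.0632]), np.float64(-15.7), array([0.025, 0.115]))
(array([103.5, 133.5]), array([0.7441, 0.6295]), np.float64(75.7), array([0.032, 0.086]))
(array([ 69.4, 131.7]), array([0.752 , 0.7344]), np.float64(72.8), array([0.06 , 0.097]))
```

```bash
cat > barpick.py <<'E'
from lib import *
s=manip.sense(); c,a=shot("wrist")
h=cv2.cvtColor(a,cv2.COLOR_BGR2HSV); m=cv2.inRange(h,(12,0,120),(45,80,255)); m=cv2.morphologyEx(m,cv2.MORPH_OPEN,np.ones((3,3)))
for k in cv2.findContours(m,cv2.RETR_EXTERNAL,cv2.CHAIN_APPROX_NONE)[0]:
    if cv2.contourArea(k)<1500: continue
    P=back(c,k[:,0].astype(float),.03)[:,:2]*1000
    r=cv2.minAreaRect(P.astype(np.float32)); b=cv2.boxPoints(r); e=[b[1]-b[0],b[2]-b[1]]; v=max(e,key=np.linalg.norm)
    yaw=np.arctan2(v[1],v[0]); yaw=(yaw+np.pi/2)%np.pi-np.pi/2; ce=np.array(r[0])/1000
    print("bar",np.round(ce,4),"yaw",round(yaw,4),"size",np.round(r[1],1))
    if np.linalg.norm(ce-s["tcp_pos"][:2])<.09: plan([*(ce-.037*np.array([np.cos(yaw),np.sin(yaw)])),-.0225],yaw)
E
python3 -m creep '[{"slide":[-0.68,3.74,0.13],"angular":[0,0,0],"claw":1},{"slide":[-0.68,3.74,0.13],"angular":[0,0,0],"claw":1},{"slide":[-0.68,3.74,0.13],"angular":[0,0,0],"claw":1},{"slide":[-0.68,3.74,0.13],"angular":[0,0,0],"claw":1},{"slide":[-0.68,3.74,0.13],"angular":[0,0,0],"claw":1},{"slide":[-0.68,3.74,0.13],"angular":[0,0,0],"claw":1},{"slide":[-0.68,3.74,0.13],"angular":[0,0,0],"claw":1},{"slide":[-0.68,3.74,0.13],"angular":[0,0,0],"claw":1},{"slide":[-0.68,3.74,0.13],"angular":[0,0,0],"claw":1},{"slide":[0,0,0],"angular":[0,0,0],"claw":1}]' | egrep 'tcp|^force'
python3 -m creep '[{"slide":[0,0,0],"angular":[0,0,0],"claw":1},{"slide":[0,0,0],"angular":[0,0,0],"claw":1},{"slide":[0,0,0],"angular":[0,0,0],"claw":1}]' | egrep 'tcp|^force'
python3 barpick.py
```

```text
tcp_pos: [0.4309, -0.2384, 0.0795]
force: [0.5, 1.0, -0.1]
tcp_pos: [0.4294, -0.2283, 0.0791]
force: [-0.9, 0.3, -0.6]
bar [ 0.4603 -0.3621] yaw 0.2161 size [118.8  28.6]
bar [ 0.4687 -0.2309] yaw -0.06 size [ 29.3 118.1]
turn [-0.0003  0.0003 -0.0017] yaw now -0.0618 then slide cm [ 0.23  0.05 10.17]
bar [ 0.5669 -0.2887] yaw 0.2774 size [37.8 28.6]
```

```bash
python3 -m creep '[{"slide":[0.23,0.05,3],"angular":[0,0,0],"claw":1},{"slide":[0,0,3],"angular":[0,0,0],"claw":1},{"slide":[0,0,2.7],"angular":[0,0,0],"claw":1},{"slide":[0,0,1.4],"angular":[0,0,0],"claw":1},{"slide":[0,0,0],"angular":[0,0,0],"claw":1},{"slide":[0,0,0],"angular":[0,0,0],"claw":1},{"slide":[0,0,0],"angular":[0,0,0],"claw":-1},{"slide":[0,0,0],"angular":[0,0,0],"claw":-1},{"slide":[0,0,0],"angular":[0,0,0],"claw":-1},{"slide":[0,0,0],"angular":[0,0,0],"claw":-1}]' 70 | egrep 'tcp|^force|gap|grip'
python3 -m creep '[{"slide":[0,0,0],"angular":[0,0,0],"claw":-1},{"slide":[0,0,0],"angular":[0,0,0],"claw":-1},{"slide":[0,0,0],"angular":[0,0,0],"claw":-1}]' 70 | egrep 'tcp|^force|gap|grip'
python3 -m creep '[{"slide":[0,0,-1],"angular":[0,0,0],"claw":-1},{"slide":[0,0,-3.5],"angular":[0,0,0],"claw":-1},{"slide":[0,0,-3.5],"angular":[0,0,0],"claw":-1},{"slide":[0,0,0],"angular":[0,0,0.09],"claw":-1},{"slide":[0,0,0],"angular":[0,0,0.09],"claw":-1},{"slide":[0,0,0],"angular":[0,0,0.09],"claw":-1},{"slide":[0,0,0],"angular":[0,0,0],"claw":-1}]' | egrep 'tcp|^force|gap|grip'
python3 - <<'E'
from lib import *
plan(chan(.0205,-.24,.06),-.3306)
E
```

```text
tcp_pos: [0.4323, -0.2304, -0.0208]
force: [0.1, -0.2, -0.1]
finger_gap: 0.452
gripper_force: 0.0
tcp_pos: [0.4322, -0.2305, -0.0207]
force: [-0.1, 0.7, 6.1]
finger_gap: 0.339
gripper_force: 70.4
tcp_pos: [0.4316, -0.2301, 0.0592]
force: [0.1, 0.5, -1.0]
finger_gap: 0.339
gripper_force: 69.4
turn [ 0.0004 -0.0009 -0.0042] yaw now -0.3348 then slide cm [ -8.29 -30.03  -0.08]
```

```bash
python3 -m creep '[{"slide":[-1.04,-3.75,0],"angular":[0,0,0],"claw":-1},{"slide":[-1.04,-3.75,0],"angular":[0,0,0],"claw":-1},{"slide":[-1.04,-3.75,0],"angular":[0,0,0],"claw":-1},{"slide":[-1.04,-3.75,0],"angular":[0,0,0],"claw":-1},{"slide":[-1.04,-3.75,0],"angular":[0,0,0],"claw":-1},{"slide":[-1.04,-3.75,0],"angular":[0,0,0],"claw":-1},{"slide":[-1.04,-3.75,0],"angular":[0,0,0],"claw":-1},{"slide":[-1.04,-3.75,0],"angular":[0,0,0],"claw":-1},{"slide":[0,0,2],"angular":[0,0,0],"claw":-1},{"slide":[0,0,1.9],"angular":[0,0,0],"claw":-1}]' | egrep 'tcp|^force|gap|grip'
python3 -m creep '[{"slide":[0,0,0],"angular":[0,0,-0.004],"claw":-1},{"slide":[0,0,0],"angular":[0,0,0],"claw":-1},{"slide":[0,0,0],"angular":[0,0,0],"claw":-1},{"slide":[0,0,0],"angular":[0,0,0],"claw":-1},{"slide":[0,0,0],"angular":[0,0,0],"claw":-1}]' | egrep 'tcp|^force|gap|grip'
python3 barin.py .0205 .072
python3 - <<'E'
from lib import *
plan(chan(.0205,-.24,.0205),-.3306)
E
```

```text
tcp_pos: [0.4519, 0.0834, 0.0198]
force: [0.5, -0.4, -0.9]
finger_gap: 0.338
gripper_force: 69.5
tcp_pos: [0.4518, 0.08, 0.0201]
force: [0.1, -0.7, 0.1]
finger_gap: 0.338
gripper_force: 69.4
tcp rack [-0.2387  0.02   -0.0139] front x -0.1434
bar y at -0.209 0.0071 0.0355 mid 0.0213
bar y at -0.163 0.0074 0.0357 mid 0.0215
yaw err 0.0005 target y 0.0205
turn [-0.0004 -0.0015  0.0005] yaw now -0.3301 then slide cm [-0.13 -0.04 -0.05]
```

```bash
python3 -m creep '[{"slide":[1,0,0],"angular":[0,0,0],"claw":-1},{"slide":[1,0,0],"angular":[0,0,0],"claw":-1},{"slide":[0.6,0,0],"angular":[0,0,0],"claw":-1},{"slide":[0.4,0,0],"angular":[0,0,0],"claw":-1},{"slide":[0.4,0,0],"angular":[0,0,0],"claw":-1},{"slide":[0.4,0,0],"angular":[0,0,0],"claw":-1},{"slide":[0.4,0,0],"angular":[0,0,0],"claw":-1},{"slide":[0.4,0,0],"angular":[0,0,0],"claw":-1},{"slide":[0,0,0],"angular":[0,0,0],"claw":-1}]' | egrep 'tcp|^force|gap|grip'
python3 barin.py .0205 .072
```

```text
tcp_pos: [0.496, 0.0656, 0.0193]
force: [0.0, 0.2, -1.1]
finger_gap: 0.335
gripper_force: 69.6
tcp rack [-0.1922  0.0207 -0.0147] front x -0.0972
bar y at -0.162 0.008 0.0365 mid 0.0222
bar y at -0.117 0.0078 0.036 mid 0.0219
yaw err 0.0013 target y 0.0205
```

```bash
python3 -m creep '[{"slide":[0.5,0.06,-0.05],"angular":[0,0,0],"claw":-1},{"slide":[0.7,0,0],"angular":[0,0,0],"claw":-1},{"slide":[0.7,0,0],"angular":[0,0,0],"claw":-1},{"slide":[0.7,0,0],"angular":[0,0,0],"claw":-1},{"slide":[0,0,0],"angular":[0,0,0],"claw":-1}]' | egrep 'tcp|^force|gap|grip'
python3 -m creep '[{"slide":[0.7,0,0],"angular":[0,0,0],"claw":-1},{"slide":[0.7,0,0],"angular":[0,0,0],"claw":-1},{"slide":[0.7,0,0],"angular":[0,0,0],"claw":-1},{"slide":[0.6,0,0],"angular":[0,0,0],"claw":-1},{"slide":[0,0,0],"angular":[0,0,0],"claw":-1}]' | egrep 'tcp|^force|gap|grip'
python3 barin.py .0205 .072
```

```text
tcp_pos: [0.5221, 0.056, 0.0198]
force: [1.4, -0.3, -1.0]
finger_gap: 0.338
gripper_force: 69.6
tcp_pos: [0.5471, 0.0474, 0.0199]
force: [-0.1, 0.1, -1.3]
finger_gap: 0.338
gripper_force: 69.6
tcp rack [-0.138   0.0201 -0.0141] front x -0.0429
bar y at -0.108 0.007 0.0359 mid 0.0214
bar y at -0.063 0.0097 0.0325 mid 0.0211
yaw err 0.0009 target y 0.0205
```

Release, back off, shut, and push home.

```bash
python3 -m creep '[{"slide":[0,0,0],"angular":[0,0,0],"claw":-0.1},{"slide":[0,0,0],"angular":[0,0,0],"claw":-0.1},{"slide":[0,0,0],"angular":[0,0,0],"claw":-0.1},{"slide":[-2.5,0,0],"angular":[0,0,0],"claw":-0.1},{"slide":[-2.5,0,0],"angular":[0,0,0],"claw":-0.1},{"slide":[0,0,0],"angular":[0,0,0],"claw":-1},{"slide":[0,0,0],"angular":[0,0,0],"claw":-1},{"slide":[0,0,0],"angular":[0,0,0],"claw":-1},{"slide":[0,0,0],"angular":[0,0,0],"claw":-1},{"slide":[0,0,0],"angular":[0,0,0],"claw":-1}]' 30| egrep 'tcp|^force|gap|grip'
python3 -m creep '[{"slide":[0.8,0,0],"angular":[0,0,0],"claw":-1},{"slide":[0.6,0,0],"angular":[0,0,0],"claw":-1},{"slide":[0.6,0,0],"angular":[0,0,0],"claw":-1},{"slide":[0.6,0,0],"angular":[0,0,0],"claw":-1},{"slide":[0.6,0,0],"angular":[0,0,0],"claw":-1},{"slide":[0.6,0,0],"angular":[0,0,0],"claw":-1},{"slide":[0.6,0,0],"angular":[0,0,0],"claw":-1},{"slide":[0.5,0,0],"angular":[0,0,0],"claw":-1},{"slide":[0.3,0,0],"angular":[0,0,0],"claw":-1},{"slide":[0,0,0],"angular":[0,0,0],"claw":-1}]' | egrep 'tcp|^force|gap|grip'
for i in 1 2 3 4; do python3 -m creep '[{"slide":[0.1,0,0],"angular":[0,0,0],"claw":-1},{"slide":[0,0,0],"angular":[0,0,0],"claw":-1},{"slide":[0,0,0],"angular":[0,0,0],"claw":-1}]' | egrep 'tcp|^force'; done
cat > rear.py <<'E'
from lib import *
c,a=shot("wrist"); T=rackT(*RACK,0)
h=cv2.cvtColor(a,cv2.COLOR_BGR2HSV); m=cv2.inRange(h,(12,0,120),(45,80,255))
v=[np.where(m[:,u]>0)[0].max() for u in (308,318,328)]; print("rear",v,np.round((back(c,(318,v[1]+.5),.07)-T[:3,3])@T[:3,:3],4),"tcp", np.round((manip.sense()["tcp_pos"]-T[:3,3])@T[:3,:3],4))
E
python3 rear.py
```

```text
tcp_pos: [0.4988, 0.0639, 0.0199]
force: [0.3, 0.5, 0.3]
finger_gap: 0.002
gripper_force: 0.0
tcp_pos: [0.5478, 0.0471, 0.0198]
force: [0.1, -0.9, -0.1]
finger_gap: -0.001
gripper_force: 0.0
tcp_pos: [0.5473, 0.0472, 0.0197]
force: [-0.3, -0.6, 0.5]
tcp_pos: [0.5484, 0.0469, 0.0197]
force: [0.5, -0.4, -0.6]
tcp_pos: [0.5493, 0.0465, 0.0197]
force: [-0.7, 0.3, 0.3]
tcp_pos: [0.5505, 0.0461, 0.0197]
force: [-0.3, -0.5, -0.3]
rear [np.int64(263), np.int64(262), np.int64(262)] [[-0.1239  0.0209  0.036 ]] tcp [-0.1343  0.02   -0.0143]
```

```bash
for i in 1 2 3 4; do python3 -m creep '[{"slide":[0.1,0,0],"angular":[0,0,0],"claw":-1},{"slide":[0,0,0],"angular":[0,0,0],"claw":-1},{"slide":[0,0,0],"angular":[0,0,0],"claw":-1}]' | egrep 'tcp|^force'; done
python3 rear.py
```

```text
tcp_pos: [0.5515, 0.0458, 0.0197]
force: [0.4, -0.8, -0.0]
tcp_pos: [0.5524, 0.0455, 0.0197]
force: [-0.1, -0.0, 0.0]
tcp_pos: [0.5526, 0.0454, 0.0197]
force: [-1.8, 0.5, 1.4]
tcp_pos: [0.5526, 0.0454, 0.0197]
force: [-5.1, 2.3, 3.6]
rear [np.int64(263), np.int64(262), np.int64(263)] [[-0.1215  0.0209  0.036 ]] tcp [-0.1321  0.0199 -0.0144]
```

```bash
python3 -m creep '[{"slide":[-3,0,0],"angular":[0,0,0],"claw":-1},{"slide":[-3,0,-1],"angular":[0,0,0],"claw":-1},{"slide":[0,0,-3],"angular":[0,0,0],"claw":0},{"slide":[0,0,-2],"angular":[0,0,0],"claw":1},{"slide":[0,0,0],"angular":[0,0,-0.11],"claw":1},{"slide":[0,0,0],"angular":[0,0,-0.11],"claw":1},{"slide":[0,0,0],"angular":[0,0,-0.11],"claw":1},{"slide":[0,0,0],"angular":[0,0,-0.11],"claw":1},{"slide":[0,0,0],"angular":[0,0,-0.105],"claw":1},{"slide":[0,0,0],"angular":[0,0,0],"claw":1}]' | egrep 'tcp|^force'
python3 - <<'E'
from lib import *
plan([.424,-.370,.08],.216)
c,a=shot("top")
for b in bars(c,a): 
    if b[0][0]>250: print(b)
E
```

```text
tcp_pos: [0.4993, 0.0638, 0.08]
force: [0.1, 0.2, -0.4]
turn [ 0.0015 -0.0037  0.0015] yaw now 0.2175 then slide cm [-16.65  40.76   0.  ]
(array([435.9, 220.4]), array([ 0.461 , -0.3645]), np.float64(12.5), array([0.029, 0.119]))
(array([404.9, 171.7]), array([ 0.6078, -0.2793]), np.float64(15.9), array([0.029, 0.117]))
(array([303.9, 163.8]), array([0.6379, 0.0214]), np.float64(-19.7), array([0.023, 0.097]))
(array([289.6, 161.3]), array([0.6464, 0.0642]), np.float64(-16.6), array([0.027, 0.112]))
```

```bash
python3 -m creep '[{"slide":[-1.51,3.71,0],"angular":[0,0,0],"claw":1},{"slide":[-1.51,3.71,0],"angular":[0,0,0],"claw":1},{"slide":[-1.51,3.71,0],"angular":[0,0,0],"claw":1},{"slide":[-1.51,3.71,0],"angular":[0,0,0],"claw":1},{"slide":[-1.51,3.71,0],"angular":[0,0,0],"claw":1},{"slide":[-1.51,3.71,0],"angular":[0,0,0],"claw":1},{"slide":[-1.51,3.71,0],"angular":[0,0,0],"claw":1},{"slide":[-1.51,3.71,0],"angular":[0,0,0],"claw":1},{"slide":[-1.51,3.71,0],"angular":[0,0,0],"claw":1},{"slide":[-1.51,3.71,0],"angular":[0,0,0],"claw":1}]' | egrep 'tcp|^force'
python3 -m creep '[{"slide":[-1.51,3.71,0],"angular":[0,0,0],"claw":1},{"slide":[0,0,0],"angular":[0,0,0],"claw":1},{"slide":[0,0,0],"angular":[0,0,0],"claw":1},{"slide":[0,0,0],"angular":[0,0,0],"claw":1},{"slide":[0,0,0],"angular":[0,0,0],"claw":1}]' | egrep 'tcp|^force'
python3 barpick.py
```

```text
tcp_pos: [0.4291, -0.3333, 0.0798]
force: [2.5, -0.0, -1.4]
tcp_pos: [0.4223, -0.3684, 0.0794]
force: [-0.3, 0.8, -0.4]
bar [ 0.46   -0.3628] yaw 0.2188 size [117.9  29.2]
turn [-0.0013  0.0005 -0.0022] yaw now 0.2166 then slide cm [ 0.07  0.3  10.2 ]
```

```bash
python3 -m creep '[{"slide":[0.07,0.3,3],"angular":[0,0,0],"claw":1},{"slide":[0,0,3],"angular":[0,0,0],"claw":1},{"slide":[0,0,2.7],"angular":[0,0,0],"claw":1},{"slide":[0,0,1.4],"angular":[0,0,0],"claw":1},{"slide":[0,0,0],"angular":[0,0,0],"claw":1},{"slide":[0,0,0],"angular":[0,0,0],"claw":1},{"slide":[0,0,0],"angular":[0,0,0],"claw":-1},{"slide":[0,0,0],"angular":[0,0,0],"claw":-1},{"slide":[0,0,0],"angular":[0,0,0],"claw":-1},{"slide":[0,0,0],"angular":[0,0,0],"claw":-1}]' 70 | egrep 'tcp|^force|gap|grip'
python3 -m creep '[{"slide":[0,0,0],"angular":[0,0,0],"claw":-1},{"slide":[0,0,0],"angular":[0,0,0],"claw":-1},{"slide":[0,0,0],"angular":[0,0,0],"claw":-1}]' 70 | egrep 'tcp|^force|gap|grip'
python3 -m creep '[{"slide":[0,0,-1],"angular":[0,0,0],"claw":-1},{"slide":[0,0,-3.5],"angular":[0,0,0],"claw":-1},{"slide":[0,0,-3.5],"angular":[0,0,0],"claw":-1},{"slide":[0,0,0],"angular":[0,0,0.11],"claw":-1},{"slide":[0,0,0],"angular":[0,0,0.11],"claw":-1},{"slide":[0,0,0],"angular":[0,0,0.11],"claw":-1},{"slide":[0,0,0],"angular":[0,0,0.11],"claw":-1},{"slide":[0,0,0],"angular":[0,0,0.108],"claw":-1},{"slide":[0,0,0],"angular":[0,0,0],"claw":-1}]' | egrep 'tcp|^force|gap|grip'
python3 - <<'E'
from lib import *
plan(chan(-.0205,-.24,.06),-.3306)
E
```

```text
tcp_pos: [0.4243, -0.3732, -0.0201]
force: [0.1, 0.3, 0.7]
finger_gap: 0.453
gripper_force: 0.0
tcp_pos: [0.4243, -0.3734, -0.0201]
force: [0.4, 1.2, 5.7]
finger_gap: 0.335
gripper_force: 71.0
tcp_pos: [0.4235, -0.3725, 0.0591]
force: [0.0, -1.0, -1.1]
finger_gap: 0.338
gripper_force: 70.0
turn [-0.0001  0.0003 -0.0035] yaw now -0.3341 then slide cm [-12.15 -39.67  -0.09]
```

```bash
python3 -m creep '[{"slide":[-1.105,-3.607,0],"angular":[0,0,0],"claw":-1},{"slide":[-1.105,-3.607,0],"angular":[0,0,0],"claw":-1},{"slide":[-1.105,-3.607,0],"angular":[0,0,0],"claw":-1},{"slide":[-1.105,-3.607,0],"angular":[0,0,0],"claw":-1},{"slide":[-1.105,-3.607,0],"angular":[0,0,0],"claw":-1},{"slide":[-1.105,-3.607,0],"angular":[0,0,0],"claw":-1},{"slide":[-1.105,-3.607,0],"angular":[0,0,0],"claw":-1},{"slide":[-1.105,-3.607,0],"angular":[0,0,0],"claw":-1},{"slide":[-1.105,-3.607,0],"angular":[0,0,0],"claw":-1},{"slide":[-1.105,-3.607,0],"angular":[0,0,0],"claw":-1}]' | egrep 'tcp|^force|gap|grip'
python3 -m creep '[{"slide":[-1.105,-3.607,0],"angular":[0,0,0],"claw":-1},{"slide":[0,0,2],"angular":[0,0,-0.003],"claw":-1},{"slide":[0,0,1.84],"angular":[0,0,0],"claw":-1},{"slide":[0,0,0],"angular":[0,0,0],"claw":-1},{"slide":[0,0,0],"angular":[0,0,0],"claw":-1},{"slide":[0,0,0],"angular":[0,0,0],"claw":-1},{"slide":[0,0,0],"angular":[0,0,0],"claw":-1},{"slide":[0,0,0],"angular":[0,0,0],"claw":-1}]' | egrep 'tcp|^force|gap|grip'
python3 barin.py -.0205 .072
python3 - <<'E'
from lib import *
plan(chan(-.0205,-.24,.0207),-.3306)
E
```

```text
tcp_pos: [0.4367, 0.006, 0.059]
force: [0.7, 0.1, -1.3]
finger_gap: 0.343
gripper_force: 69.9
tcp_pos: [0.4389, 0.0414, 0.0211]
force: [-0.6, 0.0, -1.0]
finger_gap: 0.337
gripper_force: 69.9
tcp rack [-0.2383 -0.0207 -0.0129] front x -0.1428
bar y at -0.208 -0.0336 -0.0048 mid -0.0192
bar y at -0.163 -0.0335 -0.0049 mid -0.0192
yaw err 0.0006 target y -0.0205
turn [-0.0003 -0.0015  0.0006] yaw now -0.33 then slide cm [-0.16 -0.02  0.04]
```

```bash
python3 -m creep '[{"slide":[1,0.04,0],"angular":[0,0,0],"claw":-1},{"slide":[1,0,0],"angular":[0,0,0],"claw":-1},{"slide":[0.6,0,0],"angular":[0,0,0],"claw":-1},{"slide":[0.4,0,0],"angular":[0,0,0],"claw":-1},{"slide":[0.4,0,0],"angular":[0,0,0],"claw":-1},{"slide":[0.4,0,0],"angular":[0,0,0],"claw":-1},{"slide":[0.4,0,0],"angular":[0,0,0],"claw":-1},{"slide":[0.4,0,0],"angular":[0,0,0],"claw":-1},{"slide":[0,0,0],"angular":[0,0,0],"claw":-1}]' | egrep 'tcp|^force|gap|grip'
python3 barin.py -.0205 .072
```

```text
tcp_pos: [0.4829, 0.0265, 0.0203]
force: [1.0, -0.3, -0.9]
finger_gap: 0.336
gripper_force: 69.9
tcp rack [-0.1919 -0.0206 -0.0137] front x -0.0969
bar y at -0.162 -0.0333 -0.0047 mid -0.019
bar y at -0.117 -0.0332 -0.0051 mid -0.0191
yaw err 0.0013 target y -0.0205
```

```bash
python3 -m creep '[{"slide":[0.5,0.05,-0.04],"angular":[0,0,0],"claw":-1},{"slide":[0.7,0,0],"angular":[0,0,0],"claw":-1},{"slide":[0.7,0,0],"angular":[0,0,0],"claw":-1},{"slide":[0.7,0,0],"angular":[0,0,0],"claw":-1},{"slide":[0,0,0],"angular":[0,0,0],"claw":-1}]' | egrep 'tcp|^force|gap|grip'
python3 -m creep '[{"slide":[0.7,0,0],"angular":[0,0,0],"claw":-1},{"slide":[0.7,0,0],"angular":[0,0,0],"claw":-1},{"slide":[0.7,0,0],"angular":[0,0,0],"claw":-1},{"slide":[0.6,0,0],"angular":[0,0,0],"claw":-1},{"slide":[0,0,0],"angular":[0,0,0],"claw":-1}]' | egrep 'tcp|^force|gap|grip'
python3 barin.py -.0205 .072
python3 -m creep '[{"slide":[0,0,0],"angular":[0,0,0],"claw":-0.1},{"slide":[0,0,0],"angular":[0,0,0],"claw":-0.1},{"slide":[0,0,0],"angular":[0,0,0],"claw":-0.1},{"slide":[-2.5,0,0],"angular":[0,0,0],"claw":-0.1},{"slide":[-2.5,0,0],"angular":[0,0,0],"claw":-0.1},{"slide":[0,0,0],"angular":[0,0,0],"claw":-1},{"slide":[0,0,0],"angular":[0,0,0],"claw":-1},{"slide":[0,0,0],"angular":[0,0,0],"claw":-1},{"slide":[0,0,0],"angular":[0,0,0],"claw":-1},{"slide":[0,0,0],"angular":[0,0,0],"claw":-1}]' 30| egrep 'tcp|^force|gap|grip'
python3 rear.py
```

```text
tcp_pos: [0.5091, 0.017, 0.021]
force: [0.5, 0.2, -0.9]
finger_gap: 0.332
gripper_force: 69.9
tcp_pos: [0.5341, 0.0084, 0.0209]
force: [1.3, 0.7, -0.5]
finger_gap: 0.337
gripper_force: 69.9
tcp rack [-0.1376 -0.021  -0.0131] front x -0.0426
bar y at -0.108 -0.0341 -0.0052 mid -0.0196
bar y at -0.063 -0.0312 -0.0085 mid -0.0198
yaw err 0.001 target y -0.0205
tcp_pos: [0.4858, 0.0249, 0.0209]
force: [0.0, -0.4, -0.5]
finger_gap: 0.0
gripper_force: 0.0
rear [np.int64(243), np.int64(227), np.int64(227)] [[-0.1626 -0.0201  0.036 ]] tcp [-0.1889 -0.0211 -0.0132]
```

```bash
python3 -m creep '[{"slide":[0.8,0,0],"angular":[0,0,0],"claw":-1},{"slide":[0.6,0,0],"angular":[0,0,0],"claw":-1},{"slide":[0.6,0,0],"angular":[0,0,0],"claw":-1},{"slide":[0.6,0,0],"angular":[0,0,0],"claw":-1},{"slide":[0.6,0,0],"angular":[0,0,0],"claw":-1},{"slide":[0.6,0,0],"angular":[0,0,0],"claw":-1},{"slide":[0.6,0,0],"angular":[0,0,0],"claw":-1},{"slide":[0.6,0,0],"angular":[0,0,0],"claw":-1},{"slide":[0.3,0,0],"angular":[0,0,0],"claw":-1},{"slide":[0,0,0],"angular":[0,0,0],"claw":-1}]' | egrep 'tcp|^force|gap|grip'
for i in 1 2 3 4 5; do python3 -m creep '[{"slide":[0.1,0,0],"angular":[0,0,0],"claw":-1},{"slide":[0,0,0],"angular":[0,0,0],"claw":-1},{"slide":[0,0,0],"angular":[0,0,0],"claw":-1}]' | egrep 'tcp|^force'; done
python3 rear.py
```

```text
tcp_pos: [0.5361, 0.0077, 0.0208]
force: [-0.2, -0.1, -0.2]
finger_gap: 0.001
gripper_force: 0.0
tcp_pos: [0.5353, 0.0079, 0.0207]
force: [-0.3, 0.4, -0.1]
tcp_pos: [0.5364, 0.0076, 0.0207]
force: [0.4, -0.7, -0.4]
tcp_pos: [0.537, 0.0073, 0.0207]
force: [-1.3, -0.3, 0.2]
tcp_pos: [0.5385, 0.0068, 0.0207]
force: [0.4, 0.2, 0.1]
tcp_pos: [0.5393, 0.0066, 0.0207]
force: [-0.3, 0.3, -0.9]
rear [np.int64(261), np.int64(260), np.int64(261)] [[-0.1212 -0.0201  0.036 ]] tcp [-0.132  -0.0211 -0.0133]
```

```bash
for i in 1 2 3; do python3 -m creep '[{"slide":[0.1,0,0],"angular":[0,0,0],"claw":-1},{"slide":[0,0,0],"angular":[0,0,0],"claw":-1},{"slide":[0,0,0],"angular":[0,0,0],"claw":-1}]' | egrep 'tcp|^force'; done
python3 rear.py
```

```text
tcp_pos: [0.5392, 0.0065, 0.0207]
force: [-3.5, 1.1, 2.2]
tcp_pos: [0.5392, 0.0065, 0.0206]
force: [-5.1, 2.6, 3.4]
tcp_pos: [0.5391, 0.0066, 0.0206]
force: [-5.6, 2.1, 5.2]
rear [np.int64(262), np.int64(261), np.int64(262)] [[-0.1215 -0.0202  0.036 ]] tcp [-0.1322 -0.0211 -0.0134]
```

```bash
python3 -m creep '[{"slide":[-3,0,0],"angular":[0,0,0],"claw":-1},{"slide":[-3,0,-1],"angular":[0,0,0],"claw":-1},{"slide":[0,0,-3],"angular":[0,0,0],"claw":0},{"slide":[0,0,-2],"angular":[0,0,0],"claw":1},{"slide":[0,0,0],"angular":[0,0,-0.102],"claw":1},{"slide":[0,0,0],"angular":[0,0,-0.102],"claw":1},{"slide":[0,0,0],"angular":[0,0,-0.102],"claw":1},{"slide":[0,0,0],"angular":[0,0,-0.102],"claw":1},{"slide":[0,0,0],"angular":[0,0,-0.102],"claw":1},{"slide":[0,0,0],"angular":[0,0,-0.1],"claw":1}]' | egrep 'tcp|^force'
python3 - <<'E'
from lib import *
plan([.572,-.2894,.08],.277)
c,a=shot("top")
print(back(c,(457,155),.1))
for b in bars(c,a): 
    if b[0][0]>250: print(b)
E
```

```text
tcp_pos: [0.4872, 0.0245, 0.081]
force: [0.2, 1.1, -0.6]
turn [ 0.0019 -0.0034  0.0088] yaw now 0.2858 then slide cm [-0.42 32.51  0.1 ]
[[ 0.64050127 -0.41410039  0.1       ]]
(array([404.9, 171.7]), array([ 0.6078, -0.2793]), np.float64(15.9), array([0.029, 0.117]))
(array([316.9, 169.4]), array([ 0.6202, -0.0175]), np.float64(-20.1), array([0.024, 0.107]))
(array([302.9, 166. ]), array([0.6314, 0.0244]), np.float64(-16.3), array([0.029, 0.114]))
(array([289.1, 162.7]), array([0.6424, 0.0656]), np.float64(-15.7), array([0.029, 0.12 ]))
```

```bash
python3 -m creep '[{"slide":[-0.05,3.61,0],"angular":[0,0,0],"claw":1},{"slide":[-0.05,3.61,0],"angular":[0,0,0],"claw":1},{"slide":[-0.05,3.61,0],"angular":[0,0,0],"claw":1},{"slide":[-0.05,3.61,0],"angular":[0,0,0],"claw":1},{"slide":[-0.05,3.61,0],"angular":[0,0,0],"claw":1},{"slide":[-0.05,3.61,0],"angular":[0,0,0],"claw":1},{"slide":[-0.05,3.61,0],"angular":[0,0,0],"claw":1},{"slide":[-0.05,3.61,0],"angular":[0,0,0],"claw":1},{"slide":[-0.02,3.61,0],"angular":[0,0,0.006],"claw":1},{"slide":[0,0,0],"angular":[0,0,0],"claw":1}]' | egrep 'tcp|^force'
python3 -m creep '[{"slide":[0,0,0],"angular":[0,0,0],"claw":1},{"slide":[0,0,0],"angular":[0,0,0],"claw":1},{"slide":[0,0,0],"angular":[0,0,0],"claw":1}]' | egrep 'tcp|^force'
python3 barpick.py
```

```text
tcp_pos: [0.5754, -0.2979, 0.0817]
force: [0.2, -0.5, 0.6]
tcp_pos: [0.5708, -0.287, 0.0804]
force: [0.4, 0.1, 0.3]
bar [ 0.607  -0.2771] yaw 0.2865 size [117.9  29.1]
turn [-0.0011  0.0006 -0.0109] yaw now 0.2755 then slide cm [ 0.04  0.09 10.3 ]
```

```bash
python3 -m creep '[{"slide":[0.04,0.05,3],"angular":[0,0,-0.008],"claw":1},{"slide":[0,0,3],"angular":[0,0,0],"claw":1},{"slide":[0,0,2.7],"angular":[0,0,0],"claw":1},{"slide":[0,0,1.5],"angular":[0,0,0],"claw":1},{"slide":[0,0,0],"angular":[0,0,0],"claw":1},{"slide":[0,0,0],"angular":[0,0,0],"claw":1},{"slide":[0,0,0],"angular":[0,0,0],"claw":-1},{"slide":[0,0,0],"angular":[0,0,0],"claw":-1},{"slide":[0,0,0],"angular":[0,0,0],"claw":-1},{"slide":[0,0,0],"angular":[0,0,0],"claw":-1}]' 70 | egrep 'tcp|^force|gap|grip'
python3 -m creep '[{"slide":[0,0,0],"angular":[0,0,0],"claw":-1},{"slide":[0,0,0],"angular":[0,0,0],"claw":-1},{"slide":[0,0,0],"angular":[0,0,0],"claw":-1}]' 70 | egrep 'tcp|^force|gap|grip'
python3 -m creep '[{"slide":[0,0,-1],"angular":[0,0,0],"claw":-1},{"slide":[0,0,-3.5],"angular":[0,0,0],"claw":-1},{"slide":[0,0,-3.5],"angular":[0,0,0],"claw":-1},{"slide":[0,0,0],"angular":[0,0,0.103],"claw":-1},{"slide":[0,0,0],"angular":[0,0,0.103],"claw":-1},{"slide":[0,0,0],"angular":[0,0,0.103],"claw":-1},{"slide":[0,0,0],"angular":[0,0,0.103],"claw":-1},{"slide":[0,0,0],"angular":[0,0,0.103],"claw":-1},{"slide":[0,0,0],"angular":[0,0,0.103],"claw":-1},{"slide":[0,0,0],"angular":[0,0,0],"claw":-1}]' | egrep 'tcp|^force|gap|grip'
python3 - <<'E'
from lib import *
plan(chan(-.0615,-.24,.06),-.3306)
E
```

```text
tcp_pos: [0.5726, -0.2892, -0.0199]
force: [0.3, 0.4, -0.7]
finger_gap: 0.453
gripper_force: 0.0
tcp_pos: [0.5727, -0.2894, -0.0199]
force: [-0.1, 0.4, 5.1]
finger_gap: 0.338
gripper_force: 71.0
tcp_pos: [0.5713, -0.2884, 0.0588]
force: [-0.4, 0.1, -0.1]
finger_gap: 0.332
gripper_force: 70.0
turn [-0.0003  0.001  -0.0063] yaw now -0.3369 then slide cm [-23.4  -22.82  -0.12]
```

```bash
python3 -m creep '[{"slide":[-3.34,-2,0],"angular":[0,0,-0.006],"claw":-1},{"slide":[-3.34,-2,0],"angular":[0,0,0],"claw":-1},{"slide":[-3.34,-2,0],"angular":[0,0,0],"claw":-1},{"slide":[-3.34,-2,0],"angular":[0,0,0],"claw":-1},{"slide":[-3.34,-2,0],"angular":[0,0,0],"claw":-1},{"slide":[-3.34,-2,0],"angular":[0,0,0],"claw":-1},{"slide":[-3.34,-2,0],"angular":[0,0,0],"claw":-1},{"slide":[0,-2.94,0],"angular":[0,0,0],"claw":-1},{"slide":[0,-2.94,0],"angular":[0,0,0],"claw":-1},{"slide":[0,-2.94,0],"angular":[0,0,0],"claw":-1}]' | egrep 'tcp|^force|gap|grip'
python3 -m creep '[{"slide":[0,0,2],"angular":[0,0,0],"claw":-1},{"slide":[0,0,1.75],"angular":[0,0,0],"claw":-1},{"slide":[0,0,0],"angular":[0,0,0],"claw":-1},{"slide":[0,0,0],"angular":[0,0,0],"claw":-1},{"slide":[0,0,0],"angular":[0,0,0],"claw":-1},{"slide":[0,0,0],"angular":[0,0,0],"claw":-1},{"slide":[0,0,0],"angular":[0,0,0],"claw":-1}]' | egrep 'tcp|^force|gap|grip'
python3 barin.py -.0615 .072
python3 - <<'E'
from lib import *
plan(chan(-.0618,-.24,.0209),-.3306)
E
```

```text
tcp_pos: [0.4242, 0.0041, 0.0591]
force: [0.8, -1.2, -1.7]
finger_gap: 0.337
gripper_force: 69.9
tcp_pos: [0.425, 0.0024, 0.022]
force: [0.1, -0.1, -0.5]
finger_gap: 0.33
gripper_force: 69.9
tcp rack [-0.2388 -0.0621 -0.012 ] front x -0.1443
bar y at -0.209 -0.0752 -0.0461 mid -0.0607
bar y at -0.164 -0.0753 -0.0464 mid -0.0608
yaw err 0.001 target y -0.0615
turn [-0.0001 -0.0015  0.0009] yaw now -0.3297 then slide cm [-0.12 -0.02  0.1 ]
```

```bash
python3 -m creep '[{"slide":[1,0,0.04],"angular":[0,0,0],"claw":-1},{"slide":[1,0,0],"angular":[0,0,0],"claw":-1},{"slide":[0.6,0,0],"angular":[0,0,0],"claw":-1},{"slide":[0.4,0,0],"angular":[0,0,0],"claw":-1},{"slide":[0.4,0,0],"angular":[0,0,0],"claw":-1},{"slide":[0.4,0,0],"angular":[0,0,0],"claw":-1},{"slide":[0.4,0,0],"angular":[0,0,0],"claw":-1},{"slide":[0.4,0,0],"angular":[0,0,0],"claw":-1},{"slide":[0,0,0],"angular":[0,0,0],"claw":-1}]' | egrep 'tcp|^force|gap|grip'
python3 barin.py -.0615 .072
```

```text
tcp_pos: [0.4693, -0.0123, 0.0208]
force: [0.2, 0.6, -0.9]
finger_gap: 0.336
gripper_force: 69.9
tcp rack [-0.1922 -0.0616 -0.0132] front x -0.098
bar y at -0.162 -0.0746 -0.0462 mid -0.0604
bar y at -0.118 -0.0747 -0.0464 mid -0.0605
yaw err 0.0013 target y -0.0615
```

```bash
python3 -m creep '[{"slide":[0.5,0.04,0],"angular":[0,0,0],"claw":-1},{"slide":[0.7,0,0],"angular":[0,0,0],"claw":-1},{"slide":[0.7,0,0],"angular":[0,0,0],"claw":-1},{"slide":[0.7,0,0],"angular":[0,0,0],"claw":-1},{"slide":[0,0,0],"angular":[0,0,0],"claw":-1}]' | egrep 'tcp|^force|gap|grip'
python3 -m creep '[{"slide":[0.7,0,0],"angular":[0,0,0],"claw":-1},{"slide":[0.7,0,0],"angular":[0,0,0],"claw":-1},{"slide":[0.7,0,0],"angular":[0,0,0],"claw":-1},{"slide":[0.6,0,0],"angular":[0,0,0],"claw":-1},{"slide":[0,0,0],"angular":[0,0,0],"claw":-1}]' | egrep 'tcp|^force|gap|grip'
python3 barin.py -.0615 .072
python3 -m creep '[{"slide":[0,0,0],"angular":[0,0,0],"claw":-0.1},{"slide":[0,0,0],"angular":[0,0,0],"claw":-0.1},{"slide":[0,0,0],"angular":[0,0,0],"claw":-0.1},{"slide":[-2.5,0,0],"angular":[0,0,0],"claw":-0.1},{"slide":[-2.5,0,0],"angular":[0,0,0],"claw":-0.1},{"slide":[0,0,0],"angular":[0,0,0],"claw":-1},{"slide":[0,0,0],"angular":[0,0,0],"claw":-1},{"slide":[0,0,0],"angular":[0,0,0],"claw":-1},{"slide":[0,0,0],"angular":[0,0,0],"claw":-1},{"slide":[0,0,0],"angular":[0,0,0],"claw":-1}]' 30| egrep 'tcp|^force|gap|grip'
python3 rear.py
```

```text
tcp_pos: [0.4955, -0.0217, 0.021]
force: [0.6, 0.6, -0.7]
finger_gap: 0.335
gripper_force: 69.9
tcp_pos: [0.5205, -0.0303, 0.021]
force: [0.2, -0.1, -1.7]
finger_gap: 0.336
gripper_force: 69.9
tcp rack [-0.1379 -0.062  -0.013 ] front x -0.0438
bar y at -0.108 -0.0752 -0.0465 mid -0.0609
bar y at -0.064 -0.0722 -0.0495 mid -0.0608
yaw err 0.0011 target y -0.0615
tcp_pos: [0.4722, -0.0138, 0.021]
force: [0.1, 0.2, 0.3]
finger_gap: -0.002
gripper_force: 0.0
rear [np.int64(243), np.int64(229), np.int64(230)] [[-0.1638 -0.0611  0.036 ]] tcp [-0.1892 -0.0621 -0.0131]
```

```bash
python3 -m creep '[{"slide":[0.8,0,0],"angular":[0,0,0],"claw":-1},{"slide":[0.6,0,0],"angular":[0,0,0],"claw":-1},{"slide":[0.6,0,0],"angular":[0,0,0],"claw":-1},{"slide":[0.6,0,0],"angular":[0,0,0],"claw":-1},{"slide":[0.6,0,0],"angular":[0,0,0],"claw":-1},{"slide":[0.6,0,0],"angular":[0,0,0],"claw":-1},{"slide":[0.6,0,0],"angular":[0,0,0],"claw":-1},{"slide":[0.6,0,0],"angular":[0,0,0],"claw":-1},{"slide":[0.4,0,0],"angular":[0,0,0],"claw":-1},{"slide":[0,0,0],"angular":[0,0,0],"claw":-1}]' | egrep 'tcp|^force|gap|grip'
for i in 1 2 3 4 5; do python3 -m creep '[{"slide":[0.1,0,0],"angular":[0,0,0],"claw":-1},{"slide":[0,0,0],"angular":[0,0,0],"claw":-1},{"slide":[0,0,0],"angular":[0,0,0],"claw":-1}]' | egrep 'tcp|^force'; done
python3 rear.py
```

```text
tcp_pos: [0.5237, -0.0314, 0.0209]
force: [0.3, -0.5, -0.7]
finger_gap: 0.0
gripper_force: 0.0
tcp_pos: [0.5227, -0.031, 0.0208]
force: [0.2, -0.5, 0.2]
tcp_pos: [0.5238, -0.0314, 0.0209]
force: [-0.5, 0.0, -0.8]
tcp_pos: [0.5245, -0.0316, 0.0208]
force: [-0.4, -0.1, 0.6]
tcp_pos: [0.5257, -0.032, 0.0208]
force: [-0.3, -0.2, -0.3]
tcp_pos: [0.526, -0.0321, 0.0207]
force: [-1.1, 0.8, 1.4]
rear [np.int64(261), np.int64(260), np.int64(261)] [[-0.1212 -0.061   0.036 ]] tcp [-0.1322 -0.062  -0.0133]
```

```bash
for i in 1 2; do python3 -m creep '[{"slide":[0.1,0,0],"angular":[0,0,0],"claw":-1},{"slide":[0,0,0],"angular":[0,0,0],"claw":-1},{"slide":[0,0,0],"angular":[0,0,0],"claw":-1}]' | egrep 'tcp|^force'; done
python3 rear.py
python3 -m creep '[{"slide":[-3,0,0],"angular":[0,0,0],"claw":-1},{"slide":[-3,0,-1],"angular":[0,0,0],"claw":-1},{"slide":[-3.5,0,-3],"angular":[0,0,0],"claw":-1},{"slide":[0,-3.3,-3],"angular":[0,0,0],"claw":-1},{"slide":[0,-3.3,-2],"angular":[0,0,0],"claw":-1},{"slide":[0,0,0],"angular":[0,0,0],"claw":-1},{"slide":[0,0,0],"angular":[0,0,0],"claw":-1},{"slide":[0,0,0],"angular":[0,0,0],"claw":-1}]' | egrep 'tcp|^force'
python3 - <<'E'
from lib import *
s=manip.sense(); c,a=shot("wrist","w11"); np.save("w11.npy",c["T"]); print(s["tcp_pos"],s["t"])
ct,t=shot("top","t11"); cs,b=shot("scene","s11")
cv2.imwrite("pics/m11.png",cv2.resize(a[0:300,120:520],(800,600),interpolation=cv2.INTER_CUBIC))
E
```

```text
tcp_pos: [0.5259, -0.0321, 0.0207]
force: [-4.5, 1.7, 2.7]
tcp_pos: [0.5258, -0.0321, 0.0207]
force: [-5.7, 1.6, 4.4]
rear [np.int64(261), np.int64(260), np.int64(261)] [[-0.1211 -0.061   0.036 ]] tcp [-0.1323 -0.062  -0.0133]
tcp_pos: [0.4633, 0.0568, 0.106]
force: [-0.8, 0.2, -0.3]
[0.46327448 0.05680515 0.10596198] 56.1833
```

View pics/m11.png

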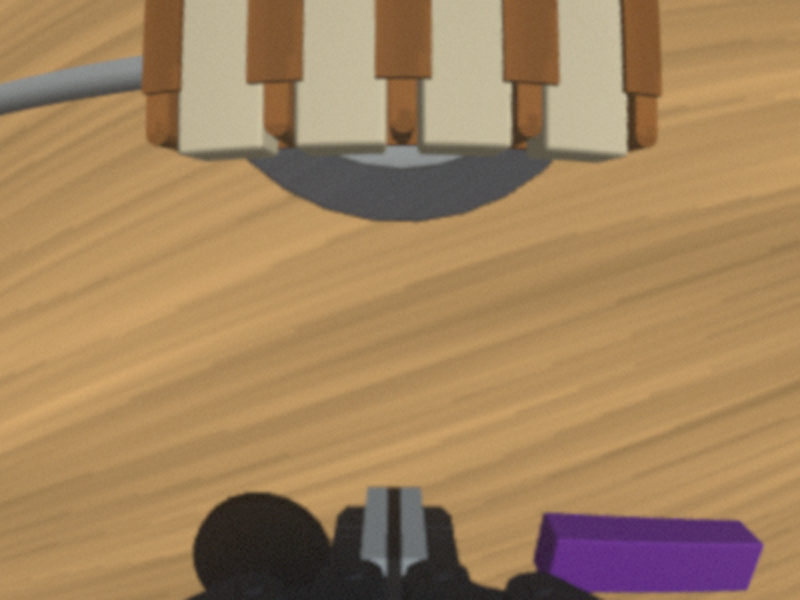

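```bash
python3 -m creep '[{"slide":[0,0,0],"angular":[0,0,-0.12],"claw":0},{"slide":[0,0,0],"angular":[0,0,-0.12],"claw":0},{"slide":[0,0,0],"angular":[0,0,-0.12],"claw":0},{"slide":[0,0,0],"angular":[0,0,-0.12],"claw":0},{"slide":[0,0,0],"angular":[0,0,-0.12],"claw":0},{"slide":[0,0,0],"angular":[0,0,-0.12],"claw":0},{"slide":[0,0,0],"angular":[0,0,-0.12],"claw":0},{"slide":[0,0,0],"angular":[0,0,-0.12],"claw":0},{"slide":[0,0,0],"angular":[0,0,-0.12],"claw":0},{"slide":[0,0,0],"angular":[0,0,-0.12],"claw":0}]' | egrep 'tcp|^force'
python3 -m creep '[{"slide":[0,0,0],"angular":[0,0,-0.12],"claw":0},{"slide":[0,0,0],"angular":[0,0,-0.12],"claw":0},{"slide":[0,0,0],"angular":[0,0,-0.12],"claw":0},{"slide":[0,0,0],"angular":[0,0,0],"claw":0},{"slide":[0,0,0],"angular":[0,0,0],"claw":0},{"slide":[0,0,0],"angular":[0,0,0],"claw":0}]' | egrep 'tcp|^force|gap'
python3 - <<'E'
from lib import *
p=chan(.138,-.085,.1); print(p); plan(p,-.3306+np.pi/2)
E
```

```text
tcp_pos: [0.4619, 0.0561, 0.105]
force: [-0.3, 0.8, -0.1]
tcp_pos: [0.4622, 0.0565, 0.1055]
force: [0.4, -0.7, 0.6]
finger_gap: 0.497
[0.63545007 0.14174225 0.1       ]
turn [-0.0011  0.0003 -0.013 ] yaw now 1.2272 then slide cm [13.68 13.62  0.55]
```

```bash
python3 -m creep '[{"slide":[2.74,2.72,0],"angular":[0,0,-0.012],"claw":0},{"slide":[2.74,2.72,0],"angular":[0,0,0],"claw":0},{"slide":[2.74,2.72,0],"angular":[0,0,0],"claw":0},{"slide":[2.74,2.72,0],"angular":[0,0,0],"claw":0},{"slide":[2.74,2.72,0],"angular":[0,0,0],"claw":0},{"slide":[0,0,0],"angular":[0,0,0],"claw":0},{"slide":[0,0,0],"angular":[0,0,0],"claw":0},{"slide":[0,0,0],"angular":[0,0,0],"claw":0},{"slide":[0,0,0],"angular":[0,0,0],"claw":0}]' | egrep 'tcp|^force|gap'
python3 - <<'E'
from lib import *
p=chan(.138,-.085,.005); plan(p,-.3306+np.pi/2)
c,a=shot("wrist","w12"); T=rackT(*RACK,0); h=cv2.cvtColor(a,cv2.COLOR_BGR2HSV)
for y in (.135,.145,.155,.163):
    u,v=proj(c,at(T,[-.085,y,.021]))[0]; r=int(round(v)); w=np.arange(int(u)-40,int(u)+40); m=w[(h[r,w,1]<60)&(h[r,w,2]>60)]
    print(y,round(u,1),r,len(m) and (m.min(),m.max(),(m.min()+m.max())/2), np.round((back(c,((m.min()+m.max())/2,r),.055)-T[:3,3])@T[:3,:3],4) if len(m) else '')
col=int(proj(c,at(T,[-.085,.15,.021]))[0][0]); v=np.where((h[:200,col,1]<60)&(h[:200,col,2]>60))[0]; print("tip row",v.min() if len(v) else None,"pred",proj(c,at(T,[-.085,.168,.014]))[0])
E
```

```text
tcp_pos: [0.6336, 0.142, 0.1053]
force: [0.6, -0.5, -0.2]
finger_gap: 0.498
turn [-0.0028  0.0012  0.0014] yaw now 1.2416 then slide cm [ 0.04  0.18 10.03]
0.135 321.4 217 (np.int64(312), np.int64(328), np.float64(320.0)) [[-0.086   0.1347  0.021 ]]
0.145 321.5 204 (np.int64(312), np.int64(329), np.float64(320.5)) [[-0.0857  0.145   0.021 ]]
0.155 321.5 191 (np.int64(312), np.int64(329), np.float64(320.5)) [[-0.0858  0.1549  0.021 ]]
0.163 321.6 180 (np.int64(312), np.int64(329), np.float64(320.5)) [[-0.0858  0.1631  0.021 ]]
tip row 170 pred [321.49174779 171.41877834]
```

```bash
python3 -m creep '[{"slide":[0,0.12,3],"angular":[0,0,0],"claw":0},{"slide":[0,0,3],"angular":[0,0,0],"claw":0},{"slide":[0,0,2.5],"angular":[0,0,0],"claw":0},{"slide":[0,0,1.5],"angular":[0,0,0],"claw":0},{"slide":[0,0,0],"angular":[0,0,0],"claw":0},{"slide":[0,0,0],"angular":[0,0,0],"claw":0},{"slide":[0,0,0],"angular":[0,0,0],"claw":-1},{"slide":[0,0,0],"angular":[0,0,0],"claw":-1},{"slide":[0,0,0],"angular":[0,0,0],"claw":-1},{"slide":[0,0,0],"angular":[0,0,0],"claw":-1}]' 40| egrep 'tcp|^force|gap|grip'
python3 -m creep '[{"slide":[0,0,0],"angular":[0,0,0],"claw":-1},{"slide":[0,0,0],"angular":[0,0,0],"claw":-1},{"slide":[0,0,0],"angular":[0,0,0],"claw":-1}]' 40| egrep 'tcp|^force|gap|grip'
```

```text
tcp_pos: [0.6375, 0.1423, 0.0078]
force: [-2.3, 0.1, 5.4]
finger_gap: 0.146
gripper_force: 39.0
tcp_pos: [0.6375, 0.1423, 0.0078]
force: [-1.3, 0.6, 6.8]
finger_gap: 0.15
gripper_force: 39.2
```

```bash
python3 -m creep '[{"slide":[0,0.09,-0.42],"angular":[0,0,0],"claw":-1},{"slide":[0,0.09,-0.42],"angular":[0,0,0],"claw":-1},{"slide":[0,0.135,-0.41],"angular":[0,0,0],"claw":-1},{"slide":[0,0.135,-0.41],"angular":[0,0,0],"claw":-1},{"slide":[0,0,0],"angular":[0,0,0],"claw":-1},{"slide":[0,0,0],"angular":[0,0,0],"claw":-1}]' 40| egrep 'tcp|^force|gap|grip'
python3 -m creep '[{"slide":[0,0.175,-0.395],"angular":[0,0,0],"claw":-1},{"slide":[0,0.175,-0.395],"angular":[0,0,0],"claw":-1},{"slide":[0,0.21,-0.375],"angular":[0,0,0],"claw":-1},{"slide":[0,0.21,-0.375],"angular":[0,0,0],"claw":-1},{"slide":[0,0,0],"angular":[0,0,0],"claw":-1},{"slide":[0,0,0],"angular":[0,0,0],"claw":-1}]' 40| egrep 'tcp|^force|gap|grip'
```

```text
tcp_pos: [0.6394, 0.1412, 0.0213]
force: [2.0, 4.9, -17.6]
finger_gap: 0.146
gripper_force: 39.1
tcp_pos: [0.6453, 0.1392, 0.0373]
force: [-1.1, 4.2, -13.2]
finger_gap: 0.146
gripper_force: 39.4
```

```bash
python3 -m creep '[{"slide":[0,0.25,-0.35],"angular":[0,0,0],"claw":-1},{"slide":[0,0.25,-0.35],"angular":[0,0,0],"claw":-1},{"slide":[0,0.28,-0.325],"angular":[0,0,0],"claw":-1},{"slide":[0,0.28,-0.325],"angular":[0,0,0],"claw":-1},{"slide":[0,0.06,-0.15],"angular":[0,0,0],"claw":-1},{"slide":[0,0,0],"angular":[0,0,0],"claw":-1},{"slide":[0,0,0],"angular":[0,0,0],"claw":-1},{"slide":[0,0,0],"angular":[0,0,0],"claw":-1}]' 40| egrep 'tcp|^force|gap|grip'
python3 - <<'E'
from lib import *
T=rackT(*RACK,0); c,a=shot("wrist","w13"); h=cv2.cvtColor(a,cv2.COLOR_BGR2HSV)
print("tcp rack0",np.round((manip.sense()["tcp_pos"]-T[:3,3])@T[:3,:3],4))
ct,t=shot("top","t13"); cs,b=shot("scene","s13")
for b_ in bars(ct,t):
    if 250<b_[0][0]<350: print(b_)
E
```

```text
tcp_pos: [0.6546, 0.136, 0.0517]
force: [-2.6, 6.9, -13.9]
finger_gap: 0.145
gripper_force: 39.3
tcp rack0 [-0.0651  0.1388  0.0177]
(array([331.9, 166.5]), array([ 0.628 , -0.0623]), np.float64(-16.6), array([0.03 , 0.097]))
(array([318.3, 162. ]), array([ 0.6425, -0.0221]), np.float64(-18.5), array([0.03 , 0.097]))
(array([304.5, 157.5]), array([0.657 , 0.0192]), np.float64(-18.3), array([0.031, 0.098]))
(array([290.9, 153.1]), array([0.6711, 0.0598]), np.float64(-19.5), array([0.03 , 0.097]))
```

```bash
python3 -m creep '[{"slide":[0,0.1,-0.15],"angular":[0,0,0],"claw":-1},{"slide":[0,0.1,-0.1],"angular":[0,0,0],"claw":-1},{"slide":[0,0,0],"angular":[0,0,0],"claw":-1},{"slide":[0,0,0],"angular":[0,0,0],"claw":-1}]' 40| egrep 'tcp|^force|gap|grip'
python3 -m creep '[{"slide":[-0.043,-0.694,0],"angular":[0,0,-0.05],"claw":-1},{"slide":[-0.043,-0.694,0],"angular":[0,0,-0.05],"claw":-1},{"slide":[-0.043,-0.694,0],"angular":[0,0,-0.05],"claw":-1},{"slide":[-0.043,-0.694,0],"angular":[0,0,-0.05],"claw":-1},{"slide":[-0.043,-0.694,0],"angular":[0,0,-0.05],"claw":-1},{"slide":[-0.043,-0.694,0],"angular":[0,0,-0.05],"claw":-1},{"slide":[0,0,0],"angular":[0,0,0],"claw":-1},{"slide":[0,0,0],"angular":[0,0,0],"claw":-1}]' | egrep 'tcp|^force|gap|grip'
python3 - <<'E'
from lib import *
p=manip.sense()["tcp_pos"]-[.6143,.0031,0]; print(np.arctan2(p[1],p[0]),np.hypot(p[0],p[1]),p[2])
E
```

```text
tcp_pos: [0.6561, 0.1355, 0.0539]
force: [-2.6, 6.5, -14.7]
finger_gap: 0.144
gripper_force: 39.2
tcp_pos: [0.6156, 0.1417, 0.0541]
force: [-0.7, 8.1, -18.6]
finger_gap: 0.144
gripper_force: 39.2
1.5611777285905226 0.138627260063369 0.05406844142750966
```

```bash
python3 -m creep '[{"slide":[-0.043,-0.694,0],"angular":[0,0,-0.05],"claw":-1},{"slide":[-0.043,-0.694,0],"angular":[0,0,-0.05],"claw":-1},{"slide":[-0.043,-0.694,0],"angular":[0,0,-0.05],"claw":-1},{"slide":[-0.043,-0.694,0],"angular":[0,0,-0.05],"claw":-1},{"slide":[-0.043,-0.694,0],"angular":[0,0,-0.05],"claw":-1},{"slide":[-0.043,-0.694,0],"angular":[0,0,-0.05],"claw":-1},{"slide":[-0.02,-0.43,0],"angular":[0,0,-0.03],"claw":-1},{"slide":[0,0,0],"angular":[0,0,0],"claw":-1},{"slide":[0,0,0],"angular":[0,0,0],"claw":-1},{"slide":[0,0,0],"angular":[0,0,0],"claw":-1}]' | egrep 'tcp|^force|gap|grip'
python3 - <<'E'
from lib import *
p=manip.sense()["tcp_pos"]-[.6143,.0031,0]; print(np.arctan2(p[1],p[0]),np.hypot(p[0],p[1]),p[2])
E
python3 -m creep '[{"slide":[0,0,0],"angular":[0,0,0],"claw":0},{"slide":[0,0,0],"angular":[0,0,0],"claw":0},{"slide":[0,0,0],"angular":[0,0,0],"claw":0},{"slide":[0,0,0],"angular":[0,0,0],"claw":0},{"slide":[0,0,-3],"angular":[0,0,0],"claw":0},{"slide":[0,0,-3.5],"angular":[0,0,0],"claw":0},{"slide":[0,0,-3.5],"angular":[0,0,0],"claw":0},{"slide":[0,0,0],"angular":[0,0,0],"claw":0},{"slide":[0,0,0],"angular":[0,0,0],"claw":0},{"slide":[0,0,0],"angular":[0,0,0],"claw":0}]' | egrep 'tcp|^force|gap|grip'
python3 - <<'E'
from lib import *
# rod: find gray tip and axis in wrist image, compare with model for tilts
c,a=shot("wrist","w14"); np.save("w14.npy",c["T"]); h=cv2.cvtColor(a,cv2.COLOR_BGR2HSV)
M=R.from_quat(manip.sense()["tool_rot"]).as_matrix(); print("tool yaw",np.arctan2(M[1,0],M[0,0]), manip.sense()["tcp_pos"])
for t in (.5,.55,.6,.65):
    T=rackT(*RACK[:2],.2945,t); print(t,np.round(proj(c,at(T,[[-.085,.168,.014],[-.085,.14,.014],[-.085,.12,.014]])),1).tolist())
for r in (165,175,185,195,205,215,225):
    w=np.arange(270,370); m=w[(h[r,w,1]<60)&(h[r,w,2]>60)]; print(r,len(m) and (m.min(),m.max()))
E
```

```text
tcp_pos: [0.5694, 0.1341, 0.0542]
force: [-2.1, 10.1, -17.3]
finger_gap: 0.145
gripper_force: 39.2
1.9009488076104852 0.13852937994931805 0.05416312633798471
tcp_pos: [0.5745, 0.1314, 0.1562]
force: [-0.2, -0.2, -0.0]
finger_gap: 0.498
gripper_force: 0.0
tool yaw 1.8725104993036794 [0.57376988 0.13147519 0.15509121]
0.5 [[308.2, 165.0], [308.2, 199.5], [308.3, 222.9]]
0.55 [[311.7, 165.8], [311.6, 200.8], [311.6, 224.4]]
0.6 [[315.5, 166.6], [315.3, 202.0], [315.1, 225.9]]
0.65 [[319.5, 167.4], [319.2, 203.2], [319.0, 227.3]]
165 (np.int64(306), np.int64(318))
175 (np.int64(304), np.int64(320))
185 (np.int64(304), np.int64(320))
195 (np.int64(304), np.int64(320))
205 (np.int64(304), np.int64(319))
215 (np.int64(304), np.int64(319))
225 (np.int64(299), np.int64(327))
```

```bash
python3 -m creep '[{"slide":[0,0,0],"angular":[0,0,0.12],"claw":0},{"slide":[0,0,0],"angular":[0,0,0.12],"claw":0},{"slide":[0,0,0],"angular":[0,0,0.12],"claw":0},{"slide":[0,0,0],"angular":[0,0,0.12],"claw":0},{"slide":[0,0,0],"angular":[0,0,0.12],"claw":0},{"slide":[0,0,0],"angular":[0,0,0.12],"claw":0},{"slide":[0,0,0],"angular":[0,0,0.12],"claw":0},{"slide":[0,0,0],"angular":[0,0,0.12],"claw":0},{"slide":[0,0,0],"angular":[0,0,0.12],"claw":0},{"slide":[0,0,0],"angular":[0,0,0.12],"claw":0}]' | egrep 'tcp|^force'
python3 -m creep '[{"slide":[0,0,0],"angular":[0,0,0.12],"claw":0},{"slide":[0,0,0],"angular":[0,0,0.12],"claw":0},{"slide":[0,0,0],"angular":[0,0,0.12],"claw":0},{"slide":[0,0,0],"angular":[0,0,0],"claw":0},{"slide":[0,0,0],"angular":[0,0,0],"claw":0}]' | egrep 'tcp|^force'
python3 - <<'E'
from lib import *
plan([.404,-.062,.15],.305)
E
```

```text
tcp_pos: [0.5731, 0.1316, 0.1535]
force: [0.1, 0.6, 0.6]
tcp_pos: [0.5735, 0.1317, 0.154]
force: [0.1, 0.9, -0.5]
turn [-0.0007  0.0029  0.0108] yaw now 0.3158 then slide cm [-21.98  13.39   0.4 ]
```

```bash
python3 -m creep '[{"slide":[-3.14,1.91,0],"angular":[0,0,0],"claw":0},{"slide":[-3.14,1.91,0],"angular":[0,0,0],"claw":0},{"slide":[-3.14,1.91,0],"angular":[0,0,0],"claw":0},{"slide":[-3.14,1.91,0],"angular":[0,0,0],"claw":0},{"slide":[-3.14,1.91,0],"angular":[0,0,0],"claw":0},{"slide":[-3.14,1.91,0],"angular":[0,0,0],"claw":0},{"slide":[-3.14,1.91,0],"angular":[0,0,0],"claw":0},{"slide":[0,0,0],"angular":[0,0,0],"claw":0},{"slide":[0,0,0],"angular":[0,0,0],"claw":0},{"slide":[0,0,0],"angular":[0,0,0],"claw":0}]' | egrep 'tcp|^force'
cat > poseiou.py <<'E'
from lib import *
from scipy.optimize import minimize
YS=(-.0615,-.0205,.0205,.0615); S=4
def maskof(a):
    h=cv2.cvtColor(a,cv2.COLOR_BGR2HSV); m=cv2.inRange(h,(12,0,90),(45,95,255)); return cv2.morphologyEx(m,cv2.MORPH_OPEN,np.ones((3,3)))
def render(c,p):
    T=rackT(*p); im=np.zeros((400,640),np.uint8)
    for y in YS:
        B=[(x,y+d,z) for x in (-.122,-.104) for d in (-.0148,.0148) for z in (.006,.036)]
        F=[(x,y+d,.036) for x in (-.104,-.012) for d in (-.0115,.0115)]
        for P in (B,F):
            q=proj(c,at(T,P)); hull=cv2.convexHull((q*16).astype(np.int32)); cv2.fillConvexPoly(im,hull,255,cv2.LINE_AA,4)
    return im
def fit(c,a,p0,fixed=None):
    m=maskof(a); k=cv2.dilate(render(c,p0),np.ones((41,41)))>0; m=np.where(k,m,0).astype(float)
    m[:, :][~k]=0
    if c["n"]=="wrist": m[260:]=0
    def cost(p):
        r=render(c,p).astype(float)
        if c["n"]=="wrist": r[260:]=0
        return 1-np.minimum(m,r).sum()/np.maximum(m,r).sum()
    f=lambda q: cost([*( [q[0],q[1]]),q[2],q[3]])
    s=minimize(f,p0,method="Nelder-Mead",options=dict(initial_simplex=np.vstack([p0]+[np.array(p0)+d for d in np.diag([.004,.004,.05,.08])]),xatol=1e-4,fatol=1e-5,maxiter=400))
    return np.round(s.x,4),round(s.fun,4)
E
python3 - <<'E'
from poseiou import *
c=cam("wrist"); c["T"]=np.load("w11.npy"); print("flat check",fit(c,cv2.imread("pics/w11.png"),[.6143,.0031,-.33,.05]))
c,a=shot("wrist","w15"); np.save("w15.npy",c["T"])
for t in (.5,.65): print("now wrist",fit(c,a,[.6143,.0031,.30,t]))
ct,t=shot("top","t15"); print("top",fit(ct,t,[.6157,.0005,.30,.6])); 
ct0=cv2.imread("pics/t11.png"); print("top flat",fit(ct,ct0,[.6157,.0005,-.33,.05]))
E
```

```text
tcp_pos: [0.4068, -0.0632, 0.1554]
force: [0.1, -0.1, 0.3]
flat check (array([ 0.614 ,  0.0037, -0.3282,  0.044 ]), np.float64(0.0832))
now wrist (array([0.6143, 0.0031, 0.3   , 0.5   ]), np.float64(nan))
now wrist (array([0.6143, 0.0031, 0.3   , 0.65  ]), np.float64(nan))
top (array([0.6189, 0.0038, 0.2858, 0.5324]), np.float64(0.1348))
top flat (array([ 0.6198,  0.0012, -0.3249,  0.0412]), np.float64(0.1473))poseiou.py:21: RuntimeWarning: invalid value encountered in scalar divide
  return 1-np.minimum(m,r).sum()/np.maximum(m,r).sum()
```

```bash
python3 -m creep '[{"slide":[1,0,-2.5],"angular":[0,0,0],"claw":-1},{"slide":[3,0,0],"angular":[0,0,0],"claw":-1},{"slide":[3,0,0],"angular":[0,0,0],"claw":-1},{"slide":[3,0,0],"angular":[0,0,0],"claw":-1},{"slide":[3,0,0],"angular":[0,0,0],"claw":-1},{"slide":[0,0,0],"angular":[0,0,0],"claw":-1},{"slide":[0,0,0],"angular":[0,0,0],"claw":-1},{"slide":[0,0,0],"angular":[0,0,0],"claw":-1},{"slide":[0,0,0],"angular":[0,0,0],"claw":-1}]' | egrep 'tcp|^force'
python3 - <<'E'
from poseiou import *
c,a=shot("wrist","w16"); np.save("w16.npy",c["T"]); m=maskof(a)
for t in (.5,.65): print("now wrist",fit(c,a,[.6143,.0031,.30,t]))
print([ (k[:,0].min(0).tolist(),k[:,0].max(0).tolist()) for k in cv2.findContours(m,0,1)[0] if cv2.contourArea(k)>500])
T=rackT(.6143,.0031,.29,.58); print(np.round(proj(c,at(T,[(-.122,y,.036) for y in YS]+[(-.012,y,.036) for y in YS]))).tolist())
E
```

```text
tcp_pos: [0.5287, -0.0222, 0.18]
force: [-0.5, 0.1, -0.4]
now wrist (array([0.6152, 0.0042, 0.2926, 0.5644]), np.float64(0.0969))
now wrist (array([0.6154, 0.0043, 0.292 , 0.5624]), np.float64(0.0979))
[([563, 294], [639, 399]), ([584, 173], [615, 212]), ([0, 138], [36, 251]), ([378, 16], [424, 144]), ([321, 13], [371, 143]), ([215, 13], [264, 141]), ([272, 12], [314, 141]), ([30, 2], [80, 55])]
[[409.0, 124.0], [352.0, 121.0], [293.0, 119.0], [235.0, 120.0], [392.0, 21.0], [347.0, 18.0], [300.0, 16.0], [254.0, 18.0]]
```

Run:
```python
from poseiou import *
import poseiou
c=cam("wrist"); c["T"]=np.load("w16.npy"); a=cv2.imread("pics/w16.png"); m=maskof(a).astype(float); m[200:]=0; m[:,:190]=0; m[:,460:]=0
def rend(p):
    T=rackT(.6143,.0031,p[0],p[1]); im=np.zeros((400,640),np.uint8)
    for y in YS:
        for P in ([(x,y+d,z) for x in (p[3],-.103) for d in (-.0148,.0148) for z in (.006,.036)],[(x,y+d,.036) for x in (-.104,p[2]) for d in (-.0115,.0115)]):
            cv2.fillConvexPoly(im,cv2.convexHull((proj(c,at(T,P))*16).astype(np.int32)),255,cv2.LINE_AA,4)
    return im.astype(float)
f=lambda p:1-np.minimum(m,rend(p)).sum()/np.maximum(m,rend(p)).sum()
for t in (.5,.62):
    s=minimize(f,[.29,t,-.012,-.122],method="Nelder-Mead",options=dict(initial_simplex=np.array([[.29,t,-.012,-.122],[.31,t,-.012,-.122],[.29,t+.06,-.012,-.122],[.29,t,-.006,-.122],[.29,t,-.012,-.119]]),xatol=1e-4,fatol=1e-5)); print(np.round(s.x,4),round(s.fun,4))
for t in np.arange(.5,.68,.03):
    s=minimize(lambda q:f([q[0],t,q[1],-.122]),[.29,-.012],method="Nelder-Mead",options=dict(initial_simplex=[[.29,-.012],[.31,-.012],[.29,-.006]])); print(round(t,3),np.round(s.x,4),round(s.fun,4))
# residual map by rows for diagnosis: blob widths vs model at t
st=dict(manip.sense()); st["tcp_pos"]=np.array([.6434,.1385,.2055]); st["tool_rot"]=np.array([.782,.623,0,0])/np.hypot(.782,.623)
c1=cam("wrist",st); print("lens w1",back(c1,(480,282),.166)); print("lens pred px in w1",proj(c1,[.765,.046,.166]))
w=cv2.imread("pics/w1.png"); g=cv2.cvtColor(w,cv2.COLOR_BGR2GRAY); print(g[255:312:4,450:530:5])
```

```text
[ 0.2959  0.587  -0.006  -0.1236] 0.0906
[ 0.2978  0.5873 -0.0062 -0.1237] 0.0907
0.5 [ 0.2978 -0.0025] 0.162
0.53 [ 0.2968 -0.0038] 0.1282
0.56 [ 0.2972 -0.005 ] 0.0976
0.59 [ 0.3013 -0.0065] 0.1014
0.62 [ 0.3017 -0.0073] 0.1286
0.65 [ 0.3015 -0.0087] 0.1643
0.68 [ 0.3036 -0.0102] 0.2043
lens w1 [[0.76619291 0.04574625 0.166     ]]
lens pred px in w1 [[478.83772448 282.1395298 ]]
[[157 170 155  84  64  65  67  65  66  67  70  72  70  67  25  27]
 [158 172 151  61  65  64  67  67  69  69  71  70  70  70  35  30]
 [156 170 150  76  62  69  68  71  71  71  72  71  77  79  69  29]
 [155 169 152  82  80  69  66  68  72  76  77  80  80  87  92  24]
 [155 166 154  81  81  63  74  77  77  76  80  84  89  95 101  29]
 [157 164 157 118  84  79  78  79  82  85  88  91  98 104 105  41]
 [155 162 154 159  79  82  68  85  87  95  97 101 106 108 118  47]
 [137 162 156 167  78  79  76  91  95  98 102 109 118 124 123  52]
 [ 44 162 154 170 107  79  94  97 104 109 117 123 128 130 124  25]
 [ 32 123 155 171 148  81  85  93 118 128 132 131 128 118  33  28]
 [ 34  38  41 111 156  93  79  75 136 138 132 128 132  22  23  25]
 [ 37  33  35  30  84 159  79  67 132  34  27  30  85  77  25  28]
 [ 33  38  58  28  36 161  97  55  83  31  32  29  27  36  31  28]
 [ 32  27  30  33  30  33  33  32  31  29  22  36  49  26  85  25]
 [ 34  34  33  30  39  25  34  29  31  30  32  30  25  29  26  85]]
```

```bash
python3 -m creep '[{"slide":[0,0,0],"angular":[0,0,-0.12],"claw":0},{"slide":[0,0,0],"angular":[0,0,-0.12],"claw":0},{"slide":[0,0,0],"angular":[0,0,-0.12],"claw":0},{"slide":[0,0,0],"angular":[0,0,-0.12],"claw":0},{"slide":[0,0,0],"angular":[0,0,-0.12],"claw":0},{"slide":[0,0,0],"angular":[0,0,-0.12],"claw":0},{"slide":[0,0,0],"angular":[0,0,-0.12],"claw":0},{"slide":[0,0,0],"angular":[0,0,-0.12],"claw":0},{"slide":[0,0,0],"angular":[0,0,-0.12],"claw":0},{"slide":[0,0,0],"angular":[0,0,-0.12],"claw":0}]' | egrep 'tcp|^force'
python3 -m creep '[{"slide":[0,0,0],"angular":[0,0,-0.12],"claw":0},{"slide":[0,0,0],"angular":[0,0,-0.12],"claw":0},{"slide":[0,0,0],"angular":[0,0,-0.11],"claw":0},{"slide":[0,0,0],"angular":[0,0,0],"claw":0},{"slide":[0,0,0],"angular":[0,0,0],"claw":0}]' | egrep 'tcp|^force'
python3 - <<'E'
from lib import *
p=at(rackT(.6143,.0031,.293,.57),[-.085,.138,.014])[0]; print(p); p[2]=.15; plan(p,.293+np.pi/2)
E
```

```text
tcp_pos: [0.5291, -0.0233, 0.1806]
force: [0.7, -0.7, 0.3]
tcp_pos: [0.5294, -0.0232, 0.1806]
force: [0.3, -0.7, -0.2]
[0.57060608 0.13406143 0.09165534]
turn [-0.0004 -0.0002 -0.0045] yaw now 1.8593 then slide cm [13.87  8.49  3.06]
```

```bash
python3 -m creep '[{"slide":[3.47,2.12,0],"angular":[0,0,-0.005],"claw":0},{"slide":[3.47,2.12,0],"angular":[0,0,0],"claw":0},{"slide":[3.47,2.12,0],"angular":[0,0,0],"claw":0},{"slide":[3.47,2.12,0],"angular":[0,0,0],"claw":0},{"slide":[0,0,3],"angular":[0,0,0],"claw":0},{"slide":[0,0,0],"angular":[0,0,0],"claw":0},{"slide":[0,0,0],"angular":[0,0,0],"claw":0},{"slide":[0,0,0],"angular":[0,0,0],"claw":0},{"slide":[0,0,0],"angular":[0,0,0],"claw":0}]' | egrep 'tcp|^force'
cat > rod.py <<'E'
from lib import *
c,a=shot("wrist"); h=cv2.cvtColor(a,cv2.COLOR_BGR2HSV); Z=.097
for r in (180,190,200,210,220):
    w=np.arange(265,375); m=w[(h[r,w,1]<60)&(h[r,w,2]>60)]
    if len(m): print(r,m.min(),m.max(),np.round(back(c,((m.min()+m.max())/2,r),Z),4))
for t in (.53,.57,.61): print(t,np.round(proj(c,at(rackT(.6143,.0031,.293,t),[[-.085,.168,.014],[-.085,.138,.014]])),1).tolist())
p=at(rackT(.6143,.0031,.293,.57),[-.085,.138,.014])[0]; p[2]=.0515; plan(p,.293+np.pi/2)
E
python3 rod.py
```

```text
tcp_pos: [0.5713, 0.1333, 0.1515]
force: [1.4, 0.4, -0.1]
180 307 323 [[0.5625 0.157  0.097 ]]
190 307 323 [[0.5647 0.1497 0.097 ]]
200 307 323 [[0.5669 0.1423 0.097 ]]
210 307 323 [[0.5692 0.1347 0.097 ]]
220 307 322 [[0.5712 0.1268 0.097 ]]
0.53 [[313.5, 170.2], [313.6, 207.9]]
0.57 [[316.5, 170.9], [316.5, 209.0]]
0.61 [[319.7, 171.6], [319.6, 210.0]]
turn [0.0017 0.0006 0.0015] yaw now 1.8653 then slide cm [ 0.1  -0.06 10.02]
```

```bash
python3 -m creep '[{"slide":[0.1,-0.06,3],"angular":[0,0,0],"claw":0},{"slide":[0,0,3],"angular":[0,0,0],"claw":0},{"slide":[0,0,2.5],"angular":[0,0,0],"claw":0},{"slide":[0,0,1.5],"angular":[0,0,0],"claw":0},{"slide":[0,0,0],"angular":[0,0,0],"claw":0},{"slide":[0,0,0],"angular":[0,0,0],"claw":0},{"slide":[0,0,0],"angular":[0,0,0],"claw":-1},{"slide":[0,0,0],"angular":[0,0,0],"claw":-1},{"slide":[0,0,0],"angular":[0,0,0],"claw":-1},{"slide":[0,0,0],"angular":[0,0,0],"claw":-1}]' 40| egrep 'tcp|^force|gap|grip'
python3 -m creep '[{"slide":[0,0,0],"angular":[0,0,0],"claw":-1},{"slide":[0,0,0],"angular":[0,0,0],"claw":-1},{"slide":[0,0,0],"angular":[0,0,0],"claw":-1}]' 40| egrep 'tcp|^force|gap|grip'
python3 -m creep '[{"slide":[0,0.07,-0.1],"angular":[0,0,0],"claw":-1},{"slide":[0,0,0],"angular":[0,0,0],"claw":-1},{"slide":[0,0,0],"angular":[0,0,0],"claw":-1}]' 40| egrep 'tcp|^force'
python3 -m creep '[{"slide":[0,0.07,-0.1],"angular":[0,0,0],"claw":-1},{"slide":[0,0,0],"angular":[0,0,0],"claw":-1},{"slide":[0,0,0],"angular":[0,0,0],"claw":-1}]' 40| egrep 'tcp|^force'
```

```text
tcp_pos: [0.5707, 0.135, 0.0522]
force: [-1.0, -2.0, 6.5]
finger_gap: 0.149
gripper_force: 39.1
tcp_pos: [0.5707, 0.135, 0.0522]
force: [-1.2, -1.3, 6.4]
finger_gap: 0.144
gripper_force: 39.1
tcp_pos: [0.5706, 0.135, 0.0522]
force: [-2.9, -2.9, 6.0]
tcp_pos: [0.5705, 0.135, 0.0523]
force: [-2.3, -5.0, 2.1]
```

```bash
for i in 1 2; do python3 -m creep '[{"slide":[0,0.07,-0.15],"angular":[0,0,0],"claw":-1},{"slide":[0,0,0],"angular":[0,0,0],"claw":-1},{"slide":[0,0,0],"angular":[0,0,0],"claw":-1}]' 40| egrep 'tcp|^force'; done
for i in 1 2; do python3 -m creep '[{"slide":[0,0.07,-0.1],"angular":[0,0,0],"claw":-1},{"slide":[0,0,0],"angular":[0,0,0],"claw":-1},{"slide":[0,0,0],"angular":[0,0,0],"claw":-1}]' 40| egrep 'tcp|^force'; done
```

```text
tcp_pos: [0.5705, 0.135, 0.0524]
force: [-0.4, -6.1, -4.5]
tcp_pos: [0.5707, 0.135, 0.0529]
force: [-0.4, -5.6, -10.8]
tcp_pos: [0.5709, 0.135, 0.0532]
force: [-0.2, -6.1, -13.8]
tcp_pos: [0.5712, 0.1352, 0.0538]
force: [0.7, -6.2, -15.5]
```

```bash
for i in 1 2 3; do python3 -m creep '[{"slide":[0,0.09,-0.1],"angular":[0,0,0],"claw":-1},{"slide":[0,0,0],"angular":[0,0,0],"claw":-1},{"slide":[0,0,0],"angular":[0,0,0],"claw":-1}]' 40| egrep 'tcp|^force'; done
```

```text
tcp_pos: [0.5717, 0.1353, 0.0544]
force: [0.9, -7.0, -16.2]
tcp_pos: [0.5723, 0.1354, 0.0552]
force: [0.3, -6.1, -17.7]
tcp_pos: [0.5728, 0.1356, 0.0558]
force: [1.2, -6.5, -19.0]
```

```bash
python3 -m creep '[{"slide":[0,0.09,-0.1],"angular":[0,0,0],"claw":-1},{"slide":[0,0,0],"angular":[0,0,0],"claw":-1},{"slide":[0,0,0],"angular":[0,0,0],"claw":-1}]' 40| egrep 'tcp|^force'
python3 -m creep '[{"slide":[0,0,0.15],"angular":[0,0,0],"claw":-1},{"slide":[0,0,0.15],"angular":[0,0,0],"claw":-1},{"slide":[0,0,0],"angular":[0,0,0],"claw":-1},{"slide":[0,0,0],"angular":[0,0,0],"claw":-1}]' 40| egrep 'tcp|^force'
python3 -m creep '[{"slide":[0,0,0],"angular":[0,0,0],"claw":0},{"slide":[0,0,0],"angular":[0,0,0],"claw":0},{"slide":[0,0,0],"angular":[0,0,0],"claw":0},{"slide":[0,0,0],"angular":[0,0,0],"claw":0},{"slide":[0,0,-3],"angular":[0,0,0],"claw":0},{"slide":[0,0,-3.5],"angular":[0,0,0],"claw":0},{"slide":[0,0,-3.2],"angular":[0,0,0],"claw":0},{"slide":[0,0,0],"angular":[0,0,0],"claw":0},{"slide":[0,0,0],"angular":[0,0,0],"claw":0},{"slide":[0,0,0],"angular":[0,0,0],"claw":0}]' | egrep 'tcp|^force|gap|grip'
python3 rod.py
```

```text
tcp_pos: [0.5737, 0.1359, 0.057]
force: [1.0, -6.9, -17.9]
tcp_pos: [0.5744, 0.1363, 0.0566]
force: [-3.0, -6.3, -3.9]
tcp_pos: [0.5771, 0.1379, 0.1555]
force: [1.1, -0.4, -0.4]
finger_gap: 0.503
gripper_force: 0.0
180 305 322 [[0.5674 0.1603 0.097 ]]
190 305 321 [[0.5692 0.1528 0.097 ]]
200 305 321 [[0.5715 0.1452 0.097 ]]
210 305 321 [[0.5738 0.1375 0.097 ]]
220 305 320 [[0.5758 0.1295 0.097 ]]
0.53 [[304.9, 172.6], [305.2, 209.5]]
0.57 [[307.7, 173.3], [307.9, 210.6]]
0.61 [[310.7, 174.0], [310.8, 211.6]]
turn [-0.0017 -0.0006  0.0042] yaw now 1.868 then slide cm [-0.18 -0.67 10.31]
```

```bash
python3 -m creep '[{"slide":[0,0,-2.5],"angular":[0,0,0.12],"claw":0},{"slide":[0,0,0],"angular":[0,0,0.12],"claw":0},{"slide":[0,0,0],"angular":[0,0,0.12],"claw":0},{"slide":[0,0,0],"angular":[0,0,0.12],"claw":0},{"slide":[0,0,0],"angular":[0,0,0.12],"claw":0},{"slide":[0,0,0],"angular":[0,0,0.12],"claw":0},{"slide":[0,0,0],"angular":[0,0,0.12],"claw":0},{"slide":[0,0,0],"angular":[0,0,0.12],"claw":0},{"slide":[0,0,0],"angular":[0,0,0.12],"claw":0},{"slide":[0,0,0],"angular":[0,0,0.12],"claw":0}]' | egrep 'tcp|^force'
python3 -m creep '[{"slide":[0,0,0],"angular":[0,0,0.12],"claw":-1},{"slide":[0,0,0],"angular":[0,0,0.12],"claw":-1},{"slide":[0,0,0],"angular":[0,0,0.12],"claw":-1},{"slide":[0,0,0],"angular":[0,0,0],"claw":-1},{"slide":[0,0,0],"angular":[0,0,0],"claw":-1}]' | egrep 'tcp|^force'
python3 - <<'E'
from lib import *
plan([.529,-.022,.18],.305)
E
```

```text
tcp_pos: [0.5761, 0.1376, 0.1784]
force: [-0.2, 0.5, -0.4]
tcp_pos: [0.5764, 0.1376, 0.1789]
force: [0.4, 0.5, -0.5]
turn [-0.0009  0.0029  0.0058] yaw now 0.3108 then slide cm [-9.32 13.8  -0.11]
```

```bash
python3 -m creep '[{"slide":[-1.86,2.76,0],"angular":[0,0,0.006],"claw":-1},{"slide":[-1.86,2.76,0],"angular":[0,0,0],"claw":-1},{"slide":[-1.86,2.76,0],"angular":[0,0,0],"claw":-1},{"slide":[-1.86,2.76,0],"angular":[0,0,0],"claw":-1},{"slide":[-1.86,2.76,0],"angular":[0,0,0],"claw":-1},{"slide":[0,0,0],"angular":[0,0,0],"claw":-1},{"slide":[0,0,0],"angular":[0,0,0],"claw":-1},{"slide":[0,0,0],"angular":[0,0,0],"claw":-1},{"slide":[0,0,0],"angular":[0,0,0],"claw":-1},{"slide":[0,0,0],"angular":[0,0,0],"claw":-1}]' | egrep 'tcp|^force'
cat > fit2.py <<'E'
from poseiou import *
def run(c,a,box,axis=(.6143,.0031),p0=(.29,.58)):
    m=maskof(a).astype(float); x0,x1,y1=box; m[y1:]=0; m[:,:x0]=0; m[:,x1:]=0
    def rend(p):
        T=rackT(p[3],p[4],p[0],p[1]); im=np.zeros((400,640),np.uint8)
        for y in YS:
            for P in ([(x,y+d,z) for x in (-.122,-.103) for d in (-.0148,.0148) for z in (.006,.036)],[(x,y+d,.036) for x in (-.104,p[2]) for d in (-.0115,.0115)]):
                cv2.fillConvexPoly(im,cv2.convexHull((proj(c,at(T,P))*16).astype(np.int32)),255,cv2.LINE_AA,4)
        return im.astype(float)
    f=lambda p:1-np.minimum(m,rend(p)).sum()/np.maximum(m,rend(p)).sum()
    out=[]
    for free in (0,1):
        g=(lambda q:f([*q,*axis])) if not free else f
        q0=np.array([*p0,-.006]+([*axis] if free else [])); d=np.diag([.02,.06,.004,.003,.003][:len(q0)])
        s=minimize(g,q0,method="Nelder-Mead",options=dict(initial_simplex=np.vstack([q0,q0+d]),xatol=1e-4,fatol=1e-5,maxiter=500)); out.append((np.round(s.x,4),round(s.fun,4)))
    return out
E
python3 - <<'E'
from fit2 import *
c=cam("wrist"); c["T"]=np.load("w16.npy"); print("before",run(c,cv2.imread("pics/w16.png"),(190,460,200)))
c,a=shot("wrist","w17"); print("after",run(c,a,(190,460,200)))
c,t=shot("top","t17"); s2,b=shot("scene","s17")
print("top before",run(c,cv2.imread("pics/t15.png"),(255,360,230),(.6157,.0005))); print("top after",run(c,t,(255,360,230),(.6157,.0005)))
print("top flat",run(c,cv2.imread("pics/t11.png"),(255,360,230),(.6157,.0005),(-.33,.03)))
E
```

```text
tcp_pos: [0.53, -0.0207, 0.1803]
force: [-0.7, -0.4, 0.3]
before [(array([ 0.295 ,  0.5723, -0.0054]), np.float64(0.0947)), (array([ 0.2916,  0.5769, -0.0052,  0.6137,  0.0038]), np.float64(0.0768))]
after [(array([ 0.282 ,  0.6234, -0.0049]), np.float64(0.0952)), (array([ 0.2782,  0.6328, -0.005 ,  0.614 ,  0.0039]), np.float64(0.0796))]
top before [(array([ 0.3033,  0.576 , -0.0086]), np.float64(0.1668)), (array([ 0.3011,  0.5941, -0.0059,  0.6138,  0.0019]), np.float64(0.1411))]
top after [(array([ 0.2939,  1.1346, -0.0632]), np.float64(0.6779)), (array([0.1391, 1.3037, 0.0143, 0.6012, 0.0094]), np.float64(0.645))]
top flat [(array([-0.3215,  0.1308, -0.0118]), np.float64(0.1651)), (array([-0.3229,  0.0427, -0.0105,  0.6188,  0.0014]), np.float64(0.1471))]
```

```bash
python3 -m creep '[{"slide":[-3.2,0,0],"angular":[0,0,0],"claw":-1},{"slide":[-3.2,0,0],"angular":[0,0,0],"claw":-1},{"slide":[-3.2,0,0],"angular":[0,0,0],"claw":-1},{"slide":[-3.2,0,0],"angular":[0,0,0],"claw":-1},{"slide":[0,0,0],"angular":[0,0,0],"claw":-1},{"slide":[0,0,0],"angular":[0,0,0],"claw":-1}]' | egrep 'tcp|^force'
python3 - <<'E'
from fit2 import *
c,t=shot("top","t18"); cs,s=shot("scene","s18")
print("top after",run(c,t,(255,360,230),(.6157,.0005),(.28,.62)),run(c,t,(255,360,230),(.6140,.0035),(.28,.62))[0])
print("top before",run(c,cv2.imread("pics/t15.png"),(255,360,230),(.6140,.0035))[0])
# lens glass in top and scene pictures, untouched since start: front disc = grey/teal ellipse; list colours along the barrel
a=cv2.imread("pics/top0.png"); h=cv2.cvtColor(a,cv2.COLOR_BGR2HSV)
for r in range(92,118,1): print(r,[tuple(int(k) for k in h[r,u]) [2] for u in range(276,306)])
E
```

```text
tcp_pos: [0.4064, -0.0596, 0.1806]
force: [-0.5, -0.5, 0.8]
top after [(array([ 0.2944,  0.6453, -0.0095]), np.float64(0.1671)), (array([ 0.2809,  0.6594, -0.0067,  0.6132,  0.0019]), np.float64(0.1393))] (array([ 0.2717,  0.6472, -0.0082]), np.float64(0.1488))
top before (array([ 0.2805,  0.5919, -0.0082]), np.float64(0.1505))
92 [21, 20, 22, 26, 18, 5, 12, 3, 8, 15, 13, 11, 11, 10, 26, 30, 34, 31, 30, 11, 19, 10, 0, 11, 6, 0, 6, 10, 4, 47]
93 [20, 20, 17, 13, 19, 12, 18, 16, 15, 11, 39, 43, 82, 92, 98, 99, 101, 101, 99, 95, 61, 22, 15, 6, 8, 10, 6, 12, 11, 15]
94 [20, 10, 20, 17, 11, 6, 2, 26, 47, 66, 75, 81, 89, 96, 100, 105, 105, 110, 102, 104, 95, 49, 18, 11, 6, 7, 13, 5, 11, 42]
95 [17, 12, 5, 13, 17, 19, 50, 58, 67, 74, 78, 86, 88, 94, 102, 109, 109, 107, 106, 102, 98, 62, 15, 17, 15, 0, 8, 6, 10, 67]
96 [9, 0, 3, 15, 21, 44, 51, 60, 64, 71, 78, 88, 88, 92, 99, 104, 106, 111, 105, 104, 99, 76, 33, 9, 1, 61, 71, 127, 133, 134]
97 [12, 3, 16, 33, 42, 49, 57, 63, 65, 75, 78, 84, 88, 93, 97, 107, 109, 108, 105, 101, 98, 95, 74, 124, 133, 133, 134, 140, 139, 140]
98 [9, 20, 17, 38,
[... 2107 characters left out ...]
 63, 91, 105, 106, 126, 132, 128, 128, 130, 131, 131, 133, 133, 132, 129, 99, 76, 98, 124, 143, 141]
114 [136, 134, 136, 136, 134, 134, 99, 73, 69, 79, 116, 128, 128, 129, 131, 129, 126, 127, 127, 127, 130, 129, 130, 128, 126, 110, 84, 91, 117, 135]
115 [127, 130, 127, 126, 127, 116, 82, 73, 74, 104, 126, 132, 132, 131, 133, 132, 130, 136, 133, 133, 133, 134, 137, 132, 135, 134, 131, 86, 82, 111]
116 [133, 133, 133, 133, 136, 97, 74, 67, 80, 119, 132, 133, 133, 135, 134, 135, 136, 135, 135, 133, 133, 138, 137, 136, 138, 136, 135, 132, 107, 81]
117 [129, 131, 131, 134, 130, 86, 73, 74, 93, 128, 133, 134, 134, 131, 136, 137, 135, 135, 136, 136, 138, 138, 138, 136, 137, 137, 138, 137, 129, 114]
```

```bash
python3 -m creep '[{"slide":[0,0,0],"angular":[0,0,-0.12],"claw":0},{"slide":[0,0,0],"angular":[0,0,-0.12],"claw":0},{"slide":[0,0,0],"angular":[0,0,-0.12],"claw":0},{"slide":[0,0,0],"angular":[0,0,-0.12],"claw":0},{"slide":[0,0,0],"angular":[0,0,-0.12],"claw":0},{"slide":[0,0,0],"angular":[0,0,-0.12],"claw":0},{"slide":[0,0,0],"angular":[0,0,-0.12],"claw":0},{"slide":[0,0,0],"angular":[0,0,-0.12],"claw":0},{"slide":[0,0,0],"angular":[0,0,-0.12],"claw":0},{"slide":[0,0,0],"angular":[0,0,-0.12],"claw":0}]' | egrep 'tcp|^force'
python3 -m creep '[{"slide":[0,0,0],"angular":[0,0,-0.12],"claw":0},{"slide":[0,0,0],"angular":[0,0,-0.12],"claw":0},{"slide":[0,0,0],"angular":[0,0,-0.11],"claw":0},{"slide":[0,0,0],"angular":[0,0,0],"claw":0},{"slide":[0,0,0],"angular":[0,0,0],"claw":0}]' | egrep 'tcp|^force'
python3 - <<'E'
from lib import *
p=at(rackT(.6143,.0035,.281,.635),[-.085,.138,.014])[0]; print(p); p[2]=.15; plan(p,.281+np.pi/2)
E
```

```text
tcp_pos: [0.4095, -0.0599, 0.1806]
force: [0.7, -0.5, 0.4]
tcp_pos: [0.4089, -0.0599, 0.1805]
force: [-0.2, 0.5, -0.6]
[0.57590867 0.13605234 0.09569109]
turn [ 0.0009  0.0006 -0.0016] yaw now 1.8502 then slide cm [14.19 21.48  3.05]
```

```bash
python3 -m creep '[{"slide":[2.03,3.07,0],"angular":[0,0,0],"claw":0},{"slide":[2.03,3.07,0],"angular":[0,0,0],"claw":0},{"slide":[2.03,3.07,0],"angular":[0,0,0],"claw":0},{"slide":[2.03,3.07,0],"angular":[0,0,0],"claw":0},{"slide":[2.03,3.07,0],"angular":[0,0,0],"claw":0},{"slide":[2.03,3.07,0],"angular":[0,0,0],"claw":0},{"slide":[2.03,3.07,1],"angular":[0,0,0],"claw":0},{"slide":[0,0,2],"angular":[0,0,0],"claw":0},{"slide":[0,0,0],"angular":[0,0,0],"claw":0},{"slide":[0,0,0],"angular":[0,0,0],"claw":0}]' | egrep 'tcp|^force'
python3 -m creep '[{"slide":[0,0,0],"angular":[0,0,0],"claw":0},{"slide":[0,0,0],"angular":[0,0,0],"claw":0},{"slide":[0,0,0],"angular":[0,0,0],"claw":0}]' | egrep 'tcp|^force'
sed -i 's/.6143,.0031,.293,t/.6143,.0035,.281,t/; s/(.53,.57,.61)/(.59,.62,.65)/; s/rackT(.6143,.0031,.293,.57)/rackT(.6143,.0035,.281,.635)/; s/p\[2\]=.0515/p[2]=.0555/; s/,.293+/,.281+/' rod.py; python3 rod.py
```

```text
tcp_pos: [0.5732, 0.1366, 0.149]
force: [-0.0, 0.1, -0.0]
tcp_pos: [0.5749, 0.1354, 0.1516]
force: [0.1, -0.4, 0.2]
180 308 325 [[0.5675 0.1595 0.097 ]]
190 308 325 [[0.5696 0.1522 0.097 ]]
200 308 324 [[0.5714 0.1446 0.097 ]]
210 308 324 [[0.5735 0.137  0.097 ]]
220 309 324 [[0.5761 0.1293 0.097 ]]
0.59 [[314.9, 172.0], [315.1, 210.2]]
0.62 [[317.4, 172.5], [317.4, 211.0]]
0.65 [[319.9, 173.0], [319.9, 211.7]]
turn [ 0.0015  0.0004 -0.0015] yaw now 1.8503 then slide cm [0.03 0.11 9.61]
```

```bash
python3 -m creep '[{"slide":[0,0,-3],"angular":[0,0,0],"claw":0},{"slide":[0,-3,-3],"angular":[0,0,0],"claw":0},{"slide":[0,-3,0],"angular":[0,0,0],"claw":0},{"slide":[0,-3,0],"angular":[0,0,0],"claw":0},{"slide":[0,-3,0],"angular":[0,0,0],"claw":0},{"slide":[0,0,0],"angular":[0,0,0],"claw":0},{"slide":[0,0,0],"angular":[0,0,0],"claw":0}]' | egrep '^t:|tcp|^force'
python3 -c "
from station import ticket
print(ticket.sign_off())"
```

```text
t: 79.72
tcp_pos: [0.4584, 0.1025, 0.2108]
force: [0.6, 0.8, 0.8]
the job is handed in; nothing more can be done
None
```

The job is handed in at about 80 s: the rack was laid flat, all four soap bars were pushed home against the closed ends, and the rack was leaned to about 35–36° (up to 37.5° on the overhead camera) and swivelled to within about 1° of facing the lens, then released, with the jar, bottle, lid, marker and look-alikes left untouched.

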